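# Tip the cleaned bridges out of the bail pail

## Task

Pick up the steel pail by its bail and hang it by its side pins in the two post notches of the white tray, its red-ball handle sticking out over the tray wall nearest the posts, and let go. Then take the red ball on its bottom rim and swing it up, tipping the pail well past level in the notches until all three dental bridges have fallen into the tray. Swing the pail back down, leave it hanging upright and still in the notches, and do not disturb the other things.

Things in the scene. Friction and masses are not known exactly. Their poses are not given: they have to be found in the camera images.
- pail: open steel pail, 54 mm across below, 68 mm at the rim, 62 mm tall, wall 3 mm, about 0.4 kg in all. Origin: centre of its underside; z out of the mouth; y along its two side pins; the red-ball handle sticks out toward -x, it pours toward +x. The 8 mm pins reach to y = +-64 mm, 50 mm above the underside. Hung freely by pins or bail it rests within about 0.2 rad of upright
- pail_pins (a point): midpoint between the pail's two side pins, on the pail's middle axis, 50 mm above its underside; the bail turns about the same axis
- bail: wire bail (swinging handle) of the pail, arms 38 mm either side of its middle. Origin on the pin axis; z points to the black grip, y along the pins. It turns about the pins up to 1.45 rad either way from upright with light friction (9 N mm), so it stays put near upright; at the start it leans up to 0.25 rad either way
- bail_grip (a point): centre of the bail's black grip: a round bar 10 mm thick and 44 mm long, lying along the pins' direction (bail y), 62 mm from the pin axis
- tip_handle: tipping handle fixed to the pail's bottom rim: an 8 mm rod ending in a red ball. Same origin and axes as the pail.
- handle_ball (a point): centre of the red ball, 16 mm across, at the handle's end: 80 mm from the pail's axis toward -x and 12 mm above the underside, so 38 mm below the pin axis. Pinched at its sides, it turns between the fingers. The pail empties surely when tipped about 130 degrees from upright about its pins
- tipping_tray: white tray, dark floor, fixed. Origin on the worktop midway between its two metal posts. Spans x -35 to 125 mm (long side +x, where the pail pours), y +-78; walls 22 mm high, floor 6 mm up. Posts at y = +-50 (8 thick) with open V notches for the pail's pins, 32 wide at the top (z = 113). Pail hung right: axes parallel to the tray's, handle over the -x wall, underside 45 mm up, 5 mm play along y
- tray_notch (a point): midway between the two notches, 95 mm above the worktop: where the middle of the pins (point pail_pins) comes to rest; the hung pail swings freely about this line
- bridge_a: cream three-unit dental bridge, 13x30x8 mm, 15 g, lying loose in the pail; origin: centre of its underside
- bridge_b: cream three-unit dental bridge, 13x30x8 mm, 15 g, lying loose in the pail; origin: centre of its underside
- bridge_c: cream three-unit dental bridge, 13x30x8 mm, 15 g, lying loose in the pail; origin: centre of its underside
- stone_model: cream dental stone jaw model, 45x56x33 mm; a bystander, leave it alone. Origin: centre of its underside
- bur_stand: light metal block with burs standing in it, 34x74x46 mm; a bystander, leave it alone. Origin: centre of its underside
- sealer_bottle: small white bottle with black cap, 30 mm across, 66 mm tall; a bystander, leave it alone. Origin: centre of its underside
- oil_bottle: small bottle with orange cap, 34 mm across, 100 mm tall; a bystander, leave it alone. Origin: centre of its underside
- white_model: white dental stone jaw model, 60x71x30 mm; a bystander, leave it alone. Origin: centre of its underside
- jar: dark brown bottle with white cap, 42 mm across, 98 mm tall; a bystander, leave it alone. Origin: centre of its underside

How it is judged:
On the way, in this order (a step that is already met when the one before it is completed fails the run):
1. the pail is lifted clear of the worktop by its bail (height (world z) of pail above 0.03 m and contact force between the fingers and bail above 0.5 N), for 0.2 s.
2. the pail hangs upright by its pins in both notches, handle over the tray's -x wall, and is let go (distance between pail_pins and tray_notch below 0.009 m and angle between pail's own z axis and vertical below 0.35 rad and x of handle_ball in the frame of tipping_tray below -0.05 m and contact force between the fingers and pail below 0.1 N), for 0.2 s.
3. the pail, still in the notches, is tipped more than 75 degrees by its bottom handle (distance between pail_pins and tray_notch below 0.02 m and angle between pail's own z axis and vertical above 1.31 rad and contact force between the fingers and tip_handle above 0.3 N), for 0.1 s.
At the end, for the whole second after the job is handed in: All three bridges rest inside the tray walls; the pail hangs released and still in the notches (pin midpoint within 9 mm of the notch midpoint, within 0.35 rad of upright), its handle over the tray's -x wall (all of step 2 and x of bridge_a in the frame of tipping_tray between -0.033 and 0.123 m and y of bridge_a in the frame of tipping_tray between -0.076 and 0.076 m and z of each of bridge_a, bridge_b, bridge_c in the frame of tipping_tray below 0.03 m and linear speed of each of bridge_a, bridge_b, bridge_c, pail below 0.03 m/s and x of bridge_b in the frame of tipping_tray between -0.033 and 0.123 m and y of bridge_b in the frame of tipping_tray between -0.076 and 0.076 m and x of bridge_c in the frame of tipping_tray between -0.033 and 0.123 m and y of bridge_c in the frame of tipping_tray between -0.076 and 0.076 m and angular speed of pail below 0.4 rad/s); the robot touches nothing.
It fails at once if a bystander is moved more than 20 mm (distance of any of stone_model, bur_stand, sealer_bottle, oil_bottle, white_model, jar from where it was at the start of the episode above 0.02 m).
It also fails if it takes over 67 s, if anything falls off the work surface, if the arm or the gripper's body presses on something with over 40 N, if the wrist force passes 120 N, or if a joint passes its speed limit or range.

## Robot

A 7-joint arm with a two-finger parallel gripper is mounted at the origin on a cart in front of the work surface, level with it; the furniture and walls round the work are solid. World frame = base frame: x ahead of the robot, y to its left, z up, the work surface at z = 0. Lengths are in m, angles in rad, forces in N, time in s.
With the tool pointing down it reaches from about 0.425 to 0.925 m from the base axis. Payload 6.8 kg.
Tool frame: the origin (TCP) lies at the very end of the fingers, on their centre line; the grasp point (between the pads) lies 19 mm behind it; z points along the fingers, y is the line along which they close (so a half turn about z gives the same grasp; the last joint's range is limited). The gripper opens to 85 mm and grips with 20 to 120 N. Pads are 22 mm wide; open, the fingers measure 114 mm over their backs; the gripper's body (76 mm by 85 mm) begins 54 mm behind the grasp point. The pads swing forward as they close: fully open they stand 13 mm farther back than shut.
Start: joints at [1.162, 0.477, 0.022, 1.555, -0.011, 1.109, -0.083], TCP at [0.2, -0.645, 0.231] pointing down, gripper open.
Joint ranges: [-2.96, 2.96], [-0.34, 2.1], [-1.41, 1.46], [0.24, 2.44], [-1.37, 4.51], [0.17, 1.92], [-2.96, 2.96]. Speed limits (rad/s): [2.39, 2.39, 3.14, 3.14, 3.14, 3.14, 3.14].

## Interface

Orientations are given as a unit quaternion [w, x, y, z].
In Python, from station import monitor, eyes, bot gives the robot as it stands.
- The arm moves only by the tool creep_tool, called after ">>>" as name(argument=value, ...) on one line, values as JSON. Schema: {"type":"object","properties":{"increments":{"type":"object","properties":{"moves":{"type":"array","items":{"type":"array","items":{"type":"number"},"minItems":5,"maxItems":5},"minItems":1,"maxItems":20}},"additionalProperties":false,"required":["moves"]},"force":{"type":"number"},"only":{"type":"string"},"quiet":{"type":"boolean"},"lines":{"type":"string"}},"required":["increments"],"additionalProperties":false}. increments is an object whose key "moves" holds a list of rows, 1 to 20 of them, each of 5 numbers: dx, dy, dz in m, then a turn about the tool's z in rad, then the opening from 0.0 (shut) to 1.0 (fully open); each row shifts and turns the commanded pose from where the row before left it, along the tool's axes as they then stand; what a row does not reach is not made up. A row lasts 1/10 s, in which the tool goes at most 0.05 m and 0.15 rad, less where a joint would pass 70% of its speed; a pose out of reach is approached as far as the arm can. The fingers move at their own pace and stop on an object; force is the grip in N (left out, the last holds). Time passes only in rows, so rows that do not move let the fingers close. The tool returns the time, the measured TCP pose, the force, the opening and the grip force at its end. only (a regular expression) keeps the lines of the reply that match it, lines (a string "A,B") keeps lines A to B, and quiet returns only ok. Input that does not fit is refused with a message, and nothing moves.
- monitor.get_obs(): the state, without advancing time (a new reading comes with each control period).
- eyes.read_camera(name): name is "scene" or "top" or "wrist"; returns the picture (400x640x3 uint8, blue, green, red); there is no depth.
- eyes.camera_info(name): a dict with "vertical_fov" (degrees; the focal length in pixels is half the picture's height over the tangent of half this angle, whatever the lens; pixels are square), "cx", "cy" (the principal point, pixels), "view" (4x4, takes a point from world to camera coordinates); the wrist camera has in their place "hand_eye" (4x4, takes a point from camera to tool coordinates, whose origin is the TCP and whose axes are the flange's). Camera axes: x right, y up, looking along -z (the intrinsics and any distortion apply to the point x, -y, -z); pixel columns grow to the right and rows downward; lengths in m; the calibration is good to about 2 mm. A picture is of the moment at which its call begins: read the wrist's pose just before it. camera_info takes no time and is no camera call.
- bot.hand_in(): hands the job in; it is judged then, once.
The state is a dict: "t": time; "q": joint angles; "joint_vel": joint speeds; "joint_torque": joint torques, N m; "eef_pos": TCP position; "tool_rot": TCP orientation; "contact_force": force on the tool from outside, world axes, zero at the start; "torque": the same for the moment, N m; "gripper_width": opening from 0.0 (shut) to 1.0 (fully open); "grasp_force": force on a finger pad.
Only numpy, scipy, OpenCV 4.12 (cv2) and the standard library are available. Lean on these libraries where they do the work, as an engineer would, in place of code of your own. Each camera call takes 0.05 s, during which the arm holds its last target. There are 200 camera calls.

## Working session

There is one attempt and no reset: what is moved stays moved. The work goes in short steps, Python scripts to look and compute and a tool call to move; the robot and the scene stay as the last step left them, time stands still between calls to the robot, and variables do not carry over. Pictures are saved under pics/ and viewed, at most 10 in all, crops included, and the job is handed in when it is done.

```bash
ls; mkdir -p pics; python3 - <<'E'
from station import monitor, eyes, bot
import cv2,numpy as np
o=monitor.get_obs();print({k:np.round(v,3).tolist() for k,v in o.items()})
for n in("scene","top","wrist"):
    print(n,eyes.camera_info(n))
ims=[eyes.read_camera(n) for n in("scene","top")]
for n,i in zip(("scene","top"),ims): cv2.imwrite(f"pics/{n}0.png",i)
E
```

```text
pics
{'t': 0.0, 'q': [1.162, 0.478, 0.022, 1.556, -0.012, 1.109, -0.083], 'joint_vel': [0.0, -0.001, 0.0, 0.001, -0.0, -0.0, 0.0], 'joint_torque': [-0.0, -59.645, 1.607, -28.119, 0.012, 0.009, -0.0], 'eef_pos': [0.2, -0.644, 0.23], 'tool_rot': [-0.001, 0.989, 0.15, -0.0], 'contact_force': [0.005, 0.023, -0.425], 'torque': [0.035, -0.023, -0.037], 'grasp_force': 0.0, 'gripper_width': 0.995}
scene {'vertical_fov': 49.11646832495525, 'cx': 323.6376869063447, 'cy': 207.8763511782952, 'view': array([[ 0.99226267, -0.12394036,  0.00731941, -0.63272957],
       [ 0.08821861,  0.74530336,  0.66086336,  0.02239625],
       [-0.08736282, -0.65510433,  0.75047055, -1.25166417],
       [ 0.        ,  0.        ,  0.        ,  1.        ]])}
top {'vertical_fov': 55.33163609685827, 'cx': 316.33579767524094, 'cy': 196.41255175519015, 'view': array([[-0.01129703, -0.99993111,  0.00318595, -0.18802434],
       [ 0.99871896, -0.01112606,  0.04936238, -0.58237755],
       [-0.04932354,  0.00373952,  0.99877585, -0.97111861],
       [ 0.        ,  0.        ,  0.        ,  1.        ]])}
wrist {'vertical_fov': 65.98355248407618, 'cx': 316.83396151608025, 'cy': 206.5444741176619, 'hand_eye': array([[ 6.03014047e-04,  9.64360983e-01,  2.64589364e-01,
         6.77550362e-02],
       [ 9.99999710e-01, -4.58499427e-04, -6.07941726e-04,
         1.20348350e-03],
       [-4.64961208e-04,  2.64589654e-01, -9.64360980e-01,
        -1.42472514e-01],
       [ 0.00000000e+00,  0.00000000e+00,  0.00000000e+00,
         1.00000000e+00]])}
```

View pics/scene0.png

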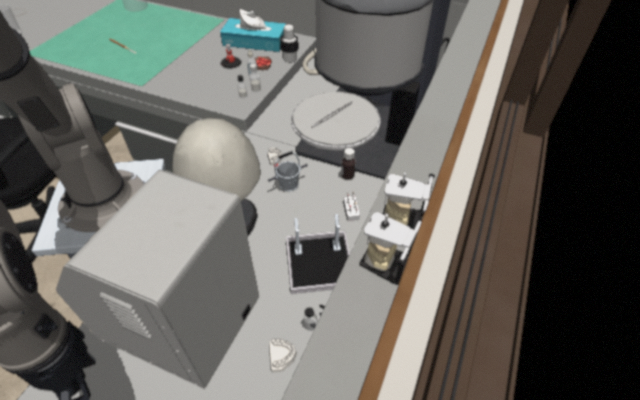

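View pics/top0.png

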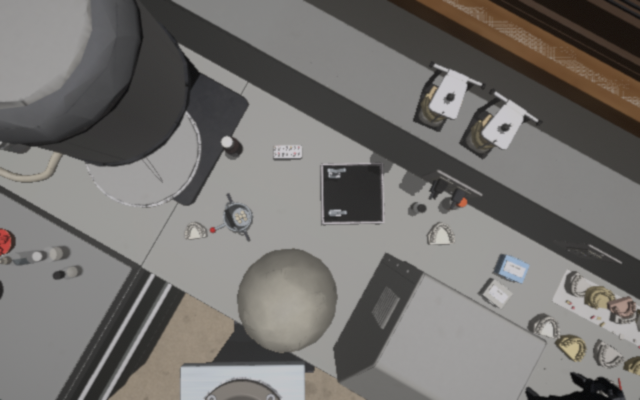

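```bash
cat > h.py <<'E'
from station import monitor, eyes, bot
import cv2,numpy as np
from scipy.spatial.transform import Rotation as R
def tool():
    o=monitor.get_obs();T=np.eye(4);T[:3,:3]=R.from_quat(o["tool_rot"],scalar_first=True).as_matrix();T[:3,3]=o["eef_pos"];return T
def P(n,T=None):
    c=eyes.camera_info(n);V=c["view"] if n!="wrist" else np.linalg.inv(T@c["hand_eye"])
    f=200/np.tan(np.radians(c["vertical_fov"])/2)
    K=np.array([[f,0,c["cx"]],[0,f,c["cy"]],[0,0,1]])
    return K@(np.diag([1,-1,-1.,1])@V)[:3]
def proj(M,p):
    a=M@np.r_[p,1];return a[:2]/a[2]
def tri(M1,a,M2,b):
    X=cv2.triangulatePoints(M1,M2,np.float64(a).reshape(2,1),np.float64(b).reshape(2,1))[:,0];X=X[:3]/X[3]
    return X,max(np.linalg.norm(proj(M1,X)-a),np.linalg.norm(proj(M2,X)-b))
def onz(M,a,z):
    A=np.c_[M[:,0],M[:,1],-np.r_[a,1]];return np.r_[np.linalg.solve(A,-(M[:,2]*z+M[:,3]))[:2],z]
E
python3 - <<'E'
from h import *
s=cv2.imread("pics/scene0.png");t=cv2.imread("pics/top0.png")
cv2.imwrite("pics/a.png",cv2.resize(t[120:270,170:370],None,fx=4,fy=4,interpolation=cv2.INTER_CUBIC))
cv2.imwrite("pics/b.png",cv2.resize(s[140:295,250:400],None,fx=3.8,fy=3.8,interpolation=cv2.INTER_CUBIC))
S,T=P("scene"),P("top")
for n,a,b in [("box c1",(164,172),(397,262)),("box c2",(238,197),(546,345)),("boxc3",(70,270),(450,400)),("domecentre",(216,160),(287,300))]: print(n,*tri(S,a,T,b))
E
```

```text
box c1 [ 0.37729786 -0.33801413  0.4076981 ] 55.32134563551252
box c2 [ 0.4154356  -0.4950691   0.50335305] 42.50564638360806
boxc3 [ 0.15442786 -0.44196289  0.27215038] 17.24038009646606
domecentre [ 0.36603216 -0.13346425  0.2364552 ] 0.47665676369613424
```

View pics/a.png

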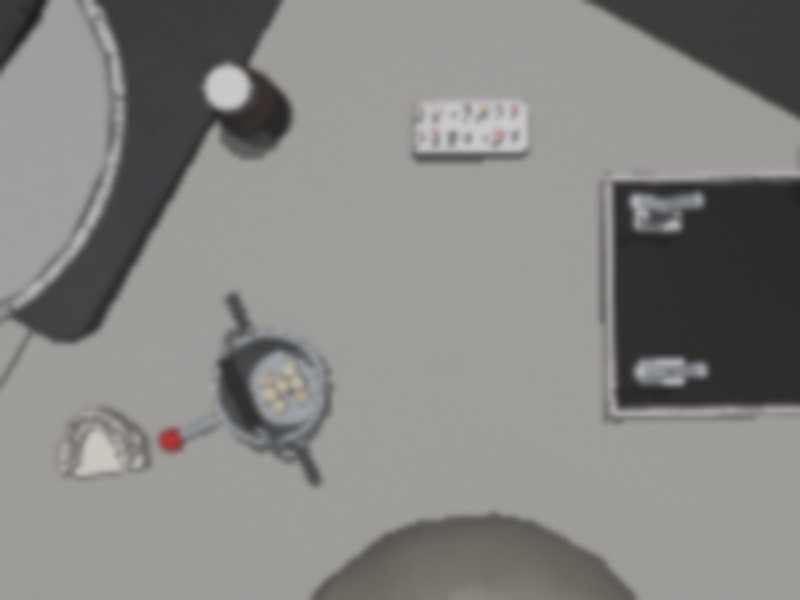

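View pics/b.png

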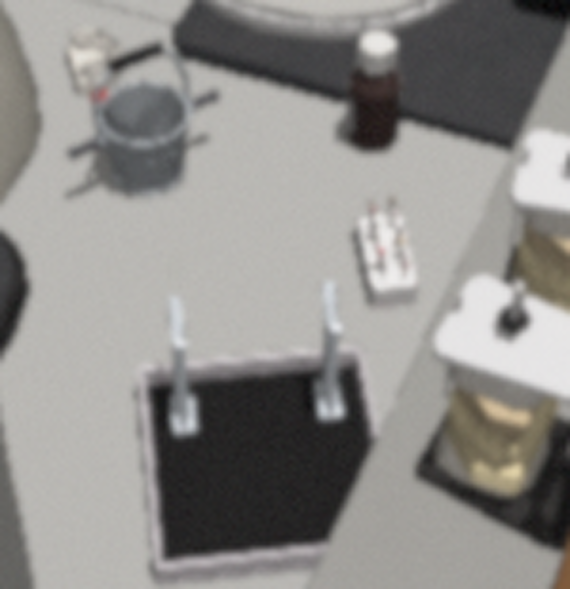

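```bash
python3 - <<'E'
from h import *
S,T=P("scene"),P("top")
a=lambda x,y:(170+x/4-.375,120+y/4-.375); b=lambda x,y:(250+x/3.8-.37,140+y/3.8-.37)
for n,p,q in [("grip",b(135,56),a(243,388)),("ball",b(100,95),a(171,440)),("pinL(+x end)",b(215,96),a(234,298)),("pinR",b(72,154),a(316,482)),
 ("post far top",b(329,288),a(636,201)),("post near top",b(174,303),a(640,371)),("box A",(240,197),(425,270)),("boxB",(185,278),(545,345)),("boxC",(164,172),(380,370)),
 ("tray c(-x,far)",b(360,350),a(608,178)),("tray c(-x,near)",b(142,370),a(610,414))]:
    print(n,*[np.round(v,4) for v in tri(S,p,T,q)])
for n,q,z in [("pail rim",a(274,389),.062),("traycorn",a(608,178),.022),("traycorn2",a(610,414),.022),("tc3",(382.5,163.5),.022),("tc4",(383.5,223.5),.022)]: print(n,np.round(onz(T,q,z),4))
E
```

```text
grip [0.5302 0.0053 0.1143] 0.2255
ball [0.4993 0.0734 0.0157] 0.6024
pinL(+x end) [0.588  0.0253 0.0496] 0.5296
pinR [ 0.4749 -0.0256  0.0502] 1.1569
post far top [ 0.6393 -0.2239  0.1049] 0.5306
post near top [ 0.5386 -0.2249  0.1052] 0.2725
box A [ 0.4386 -0.3733  0.3577] 0.1637
boxB [ 0.3479 -0.5504  0.3928] 15.0228
boxC [ 0.2902 -0.2944  0.3629] 7.6677
tray c(-x,far) [ 0.6654 -0.2092  0.0173] 0.6892
tray c(-x,near) [ 0.5132 -0.2087  0.0174] 0.7682
pail rim [ 0.5298 -0.0021  0.062 ]
traycorn [ 0.663  -0.2091  0.022 ]
traycorn2 [ 0.5113 -0.2085  0.022 ]
tc3 [ 0.6629 -0.366   0.022 ]
tc4 [ 0.5086 -0.3655  0.022 ]
```

>>> creep_tool(increments={"moves":[[0,0,-0.04,0,1],[0,0,-0.04,0,1],[0,0,-0.04,0,1],[0,0,-0.04,0,1],[0,0,-0.04,0,1],[0,0,-0.04,0,1],[0,0,0,0,1]]})

```text
t: 0.8
eef_pos: [0.2004, -0.6461, 0.4778]
tool_rot: [0.005, 0.989, 0.15, 0.001]
contact_force: [-0.6, -0.8, 0.1]
gripper_width: 1.0
grasp_force: 0.0
```

>>> creep_tool(increments={"moves":[[0.0326,-0.0208,0,0,1],[0.0326,-0.0208,0,0,1],[0.0326,-0.0208,0,0,1],[0.0326,-0.0208,0,0,1],[0.0326,-0.0208,0,0,1],[0.0326,-0.0208,0,0,1],[0.0326,-0.0208,0,0,1],[0.0326,-0.0208,0,0,1],[0.0326,-0.0208,0,0,1],[0.0326,-0.0208,0,0,1]]})

```text
t: 1.8
eef_pos: [0.4503, -0.348, 0.4706]
tool_rot: [-0.0, 0.989, 0.15, -0.0]
contact_force: [0.5, 0.0, 0.2]
gripper_width: 0.996
grasp_force: 0.0
```

>>> creep_tool(increments={"moves":[[0.0227,-0.0394,0,0,1],[0.0227,-0.0394,0,0,1],[0.0227,-0.0394,0,0,1],[0.0227,-0.0394,0,0,1],[0.0227,-0.0394,0,0,1],[0.0227,-0.0394,0,0,1],[0.0227,-0.0394,0,-0.06,1],[0.0227,-0.0394,0,-0.06,1],[0,0,0,0,1]]})

```text
t: 2.7
eef_pos: [0.5268, 0.0137, 0.4706]
tool_rot: [-0.002, 0.977, 0.215, -0.0]
contact_force: [0.3, -0.2, -0.2]
gripper_width: 1.0
grasp_force: 0.0
```

>>> creep_tool(increments={"moves":[[0,0.003,0.04,0,1],[0,0.003,0.04,0,1],[0,0.003,0.04,0,1],[0,0,0.04,0,1],[0,0,0,0,1],[0,0,0,0,1]]})

```text
t: 3.3
eef_pos: [0.5307, -0.0026, 0.3117]
tool_rot: [-0.0, 0.978, 0.209, -0.0]
contact_force: [0.6, 0.1, 0.3]
gripper_width: 1.004
grasp_force: 0.0
```

```bash
python3 - <<'E'
from h import *
T=tool();i=eyes.read_camera("wrist");cv2.imwrite("pics/w1.png",i);np.save("w1.npy",T)
M=P("wrist",T)
print(T.round(3)); 
for n,p in dict(grip=[.5302,.0053,.1143],ball=[.4993,.0734,.0135],pL=[.588,.0253,.05],pR=[.4749,-.0256,.05]).items(): print(n,proj(M,p).round(1))
E
```

```text
[[ 0.913  0.408 -0.001  0.531]
 [ 0.408 -0.913  0.    -0.003]
 [-0.001 -0.    -1.     0.312]
 [ 0.     0.     0.     1.   ]]
grip [309.  181.9]
ball [258.6 168.9]
pL [314.2 125. ]
pR [314.5 218.3]
```

View pics/w1.png

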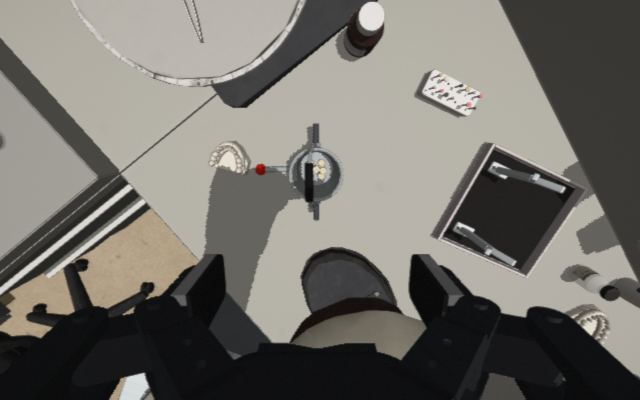

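>>> creep_tool(increments={"moves":[[0.001,-0.0025,0.04,0,1],[0.001,-0.0025,0.04,0,1],[0.001,-0.0025,0.04,0,0.6],[0,0,0.04,0,0.6],[0,0,0.03,0,0.6],[0,0,0.02,0,0.6],[0,0,0.008,0,0.6],[0,0,0,0,0.6]]})

```text
t: 4.15
eef_pos: [0.5317, 0.0059, 0.0942]
tool_rot: [0.0, 0.978, 0.209, 0.001]
contact_force: [1.0, 0.1, 0.0]
gripper_width: 0.602
grasp_force: 0.0
```

```bash
python3 - <<'E'
from h import *
T=tool();i=eyes.read_camera("wrist");cv2.imwrite("pics/w2.png",i)
M=P("wrist",T);print(T[:3,3].round(4))
print(proj(M,[.5302,.0053,.1143]))
E
```

```text
[0.5317 0.0059 0.0942]
[313.47751737 284.23542725]
```

View pics/w2.png

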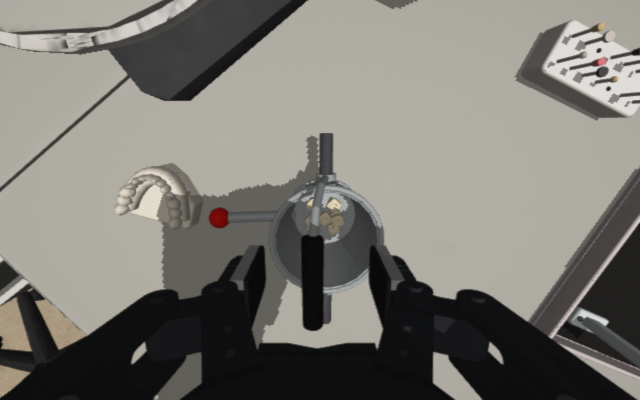

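>>> creep_tool(increments={"moves":[[0,0,0,0,0],[0,0,0,0,0],[0,0,0,0,0],[0,0,0,0,0],[0,0,0,0,0],[0,0,0,0,0],[0,0,-0.01,0,0],[0,0,-0.02,0,0],[0,0,-0.03,0,0],[0,0,-0.03,0,0],[0,0,-0.03,0,0],[0,0,-0.02,0,0],[0,0,0,0,0],[0,0,0,0,0],[0,0,0,0,0]]}, force=60)

```text
t: 5.7
eef_pos: [0.5292, 0.0055, 0.2316]
tool_rot: [-0.0, 0.978, 0.209, -0.002]
contact_force: [-1.1, -0.2, -3.3]
gripper_width: 0.092
grasp_force: 58.8
```

```bash
python3 - <<'E'
from h import *
T=tool();print(T.round(3));i=eyes.read_camera("wrist");cv2.imwrite("pics/w3.png",i)
E
```

```text
[[ 0.913  0.409 -0.003  0.529]
 [ 0.409 -0.913 -0.     0.006]
 [-0.003 -0.001 -1.     0.232]
 [ 0.     0.     0.     1.   ]]
```

View pics/w3.png

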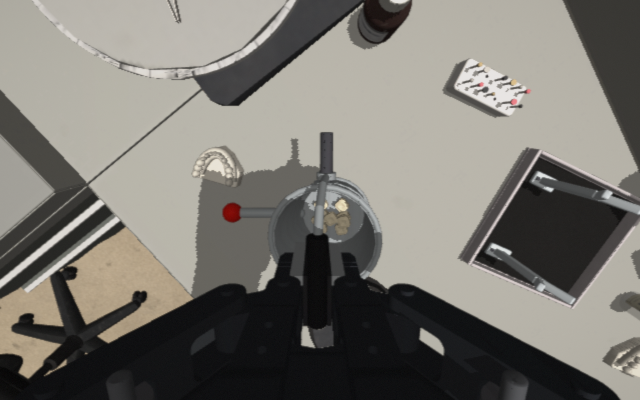

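```bash
python3 - <<'E'
from h import *
T3=tool();M3=P("wrist",T3);T1=np.load("w1.npy");M1=P("wrist",T1)
pts=dict(cF=[.6642,-.2072,.022],cN=[.5122,-.2072,.022],c3=[.663,-.367,.022],c4=[.5088,-.367,.022],postF=[.638,-.242,.113],postN=[.538,-.242,.113])
for n,p in pts.items(): print(n,proj(M1,p).round(1),proj(M3,p).round(1))
for off in(-.006,-.003,0,.003):
    print(off,[proj(M3,(T3@[off+.064,dy,.043,1])[:3]).round(1) for dy in(0,.006)])
print(proj(M3,(T3@[0-.0016,0.0,-.019,1])[:3]))
g=cv2.imread("pics/w1.png")[140:290,430:600];h=cv2.imread("pics/w3.png")[110:260,240:410]
cv2.imwrite("pics/c.png",cv2.resize(np.hstack([g,h]),None,fx=2.35,fy=2.35,interpolation=cv2.INTER_CUBIC))
E
```

```text
cF [491.  143.9] [536.9 150.4]
cN [435.6 238.3] [465.8 262.9]
c3 [585.4 191.1] [648.9 207.2]
c4 [523.9 279.5] [569.5 310.8]
postF [548.7 184. ] [624. 204.]
postN [499.6 258.6] [555.7 296.3]
-0.006 [array([314.5, 138.9]), array([324.7, 138.9])]
-0.003 [array([314.5, 133.7]), array([324.7, 133.7])]
0 [array([314.5, 128.4]), array([324.7, 128.4])]
0.003 [array([314.5, 123.1]), array([324.8, 123.1])]
[313.7153307  282.92238035]
```

View pics/c.png

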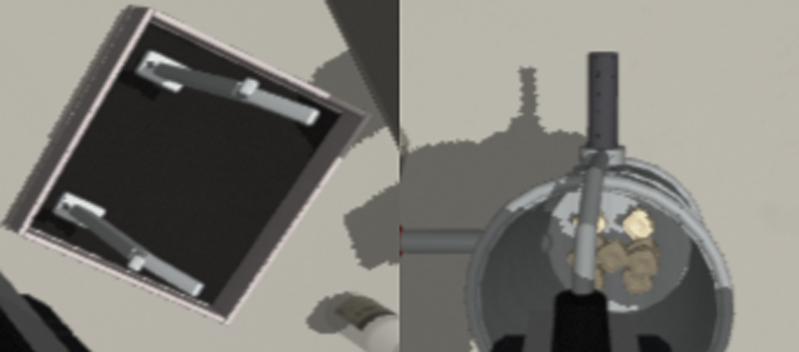

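>>> creep_tool(increments={"moves":[[0,0,0,0.06,0],[0,0,0,0.06,0],[0,0,0,0.06,0],[0,0,0,0.06,0],[0,0,0,0.06,0],[0,0,0,0.06,0],[0,0,0,0.062,0],[0.002,0.008,0,0,0],[0.004,0.016,0,0,0],[0.006,0.024,0,0,0],[0.006,0.024,0,0,0],[0.006,0.024,0,0,0],[0.006,0.024,0,0,0],[0.006,0.024,0,0,0],[0.006,0.024,0,0,0],[0.006,0.024,0,0,0],[0.006,0.022,0,0,0],[0.004,0.016,0,0,0],[0.003,0.009,0,0,0],[0.001,0.002,0,0,0]]}, force=60)

```text
t: 7.75
eef_pos: [0.592, -0.2364, 0.2327]
tool_rot: [-0.0, 1.0, -0.001, -0.0]
contact_force: [-0.5, 0.5, -4.1]
gripper_width: 0.089
grasp_force: 58.7
```

>>> creep_tool(increments={"moves":[[0,0,0,0,0],[0,0,0,0,0],[0,0,0,0,0],[0,0,0,0,0],[0,0,0,0,0],[0,0,0,0,0],[0,0,0,0,0],[0,0,0,0,0]]})

```text
t: 8.55
eef_pos: [0.5922, -0.2353, 0.2333]
tool_rot: [0.0, 1.0, -0.001, -0.0]
contact_force: [1.0, 0.5, -4.1]
gripper_width: 0.095
grasp_force: 58.7
```

```bash
python3 - <<'E'
from h import *
T=tool();print(T.round(4));M=P("wrist",T)
w=eyes.read_camera("wrist");cv2.imwrite("pics/w4.png",w);t=eyes.read_camera("top");s=eyes.read_camera("scene")
cv2.imwrite("pics/t4.png",t);cv2.imwrite("pics/s4.png",s)
for n,p in dict(postF=[.638,-.242,.113],postN=[.538,-.242,.113]).items(): print(n,proj(M,p).round(1))
out=np.hstack([cv2.resize(w[:,200:450],None,fx=1.4,fy=1.4),cv2.resize(np.vstack([t[120:260,270:450],s[170:310,260:440]]),None,fx=2,fy=2,interpolation=cv2.INTER_CUBIC)])
cv2.imwrite("pics/d.png",out);print(out.shape)
E
```

```text
[[ 1.     -0.0012 -0.      0.5922]
 [-0.0012 -1.     -0.     -0.2353]
 [-0.      0.     -1.      0.2333]
 [ 0.      0.      0.      1.    ]]
postF [323.5 149.5]
postN [322.9 258.7]
(560, 710, 3)
```

View pics/d.png

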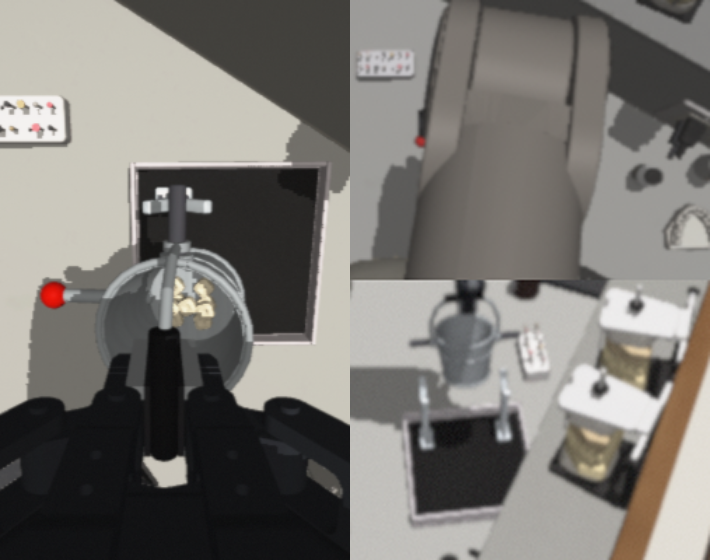

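>>> creep_tool(increments={"moves":[[0,0.003,0.01,0,0],[0,0,0.015,0,0],[0,0,0.015,0,0],[0,0,0.015,0,0],[0,0,0.015,0,0],[0,0,0.01,0,0],[0,0,0.005,0,0],[0,0,0,0,0],[0,0,0,0,0]]})

```text
t: 9.6
eef_pos: [0.5927, -0.2384, 0.1488]
tool_rot: [0.0, 1.0, -0.001, 0.0]
contact_force: [0.1, -0.6, -4.5]
gripper_width: 0.091
grasp_force: 58.6
```

>>> creep_tool(increments={"moves":[[0,0,0.004,0,0],[0,0,0.004,0,0],[0,0,0,0,0],[0,0,0,0,0]]})

```text
t: 10.0
eef_pos: [0.5922, -0.2383, 0.1403]
tool_rot: [-0.0, 1.0, -0.001, -0.0]
contact_force: [0.6, 0.2, -4.9]
gripper_width: 0.092
grasp_force: 58.7
```

>>> creep_tool(increments={"moves":[[0,0,0.002,0,0],[0,0,0.001,0,0],[0,0,0,0,0],[0,0,0,0,0]]})

```text
t: 10.4
eef_pos: [0.5928, -0.2383, 0.1392]
tool_rot: [0.0, 1.0, -0.001, 0.001]
contact_force: [-3.2, 2.0, 8.0]
gripper_width: 0.093
grasp_force: 59.9
```

```bash
cat >> h.py <<'E'
def red(i):
    b,g,r=[i[...,k].astype(int) for k in range(3)]
    m=((r>90)&(r>2*g+20)&(r>2*b+20)).astype(np.uint8)
    n,_,st,c=cv2.connectedComponentsWithStats(m)
    return [(c[k].round(1),st[k,4]) for k in np.argsort(-st[1:,4])[:6]+1 if st[k,4]>5]
E
python3 - <<'E'
from h import *
T=tool();M=P("wrist",T);w=eyes.read_camera("wrist");cv2.imwrite("pics/w5.png",w);s=eyes.read_camera("scene");cv2.imwrite("pics/s5.png",s);t=eyes.read_camera("top");cv2.imwrite("pics/t5.png",t)
for i in(w,s,t): print(red(i))
for n,p in [("ball",[.589,-.164,.057])]: print(proj(M,p),proj(P("scene"),p),proj(P("top"),p))
E
```

```text
[(array([236.1, 211.7]), np.int32(256))]
[]
[(array([  3.6, 241.3]), np.int32(171)), (array([306.9, 192.6]), np.int32(11))]
[218.3031353  219.75983821] [313.1813148  211.74993756] [304.00475271 192.16602582]
```

>>> creep_tool(increments={"moves":[[0,0,0,0,0.15],[0,0,0,0,0.25],[0,0,0,0,0.35],[0,0,0,0,0.5],[0,0,0,0,0.5],[0,0,-0.01,0,0.5],[0,0,-0.02,0,0.5],[0,0,-0.03,0,0.5],[0,0,-0.03,0,0.5],[0,0,-0.03,0,0.5],[0,0,0,0,0.5],[0,0,0,0,0.5],[0,0,0,0,0.5],[0,0,0,0,0.5]]})

```text
t: 11.95
eef_pos: [0.5915, -0.2381, 0.2561]
tool_rot: [-0.0, 1.0, -0.001, -0.001]
contact_force: [0.1, 0.3, -0.8]
gripper_width: 0.501
grasp_force: 0.0
```

```bash
python3 - <<'E'
from h import *
T=tool();M=P("wrist",T);w=eyes.read_camera("wrist");cv2.imwrite("pics/w6.png",w);s=eyes.read_camera("scene");cv2.imwrite("pics/s6.png",s);t=eyes.read_camera("top");cv2.imwrite("pics/t6.png",t)
for i in(w,s,t): print(red(i))
from scipy.optimize import least_squares
N=np.array([.589,-.244,.095])
for th in(-.1,0,.1,.2,.3):
    b=N+[0,.08*np.cos(th)-.038*np.sin(th),-.038*np.cos(th)-.08*np.sin(th)]
    print(th,b.round(3),proj(M,b).round(1),proj(P("top"),b).round(1),proj(P("scene"),b).round(1))
out=np.hstack([cv2.resize(w[60:360,200:420],None,fx=1.8,fy=1.8),cv2.resize(s[170:300,270:370],None,fx=4,fy=540/130,interpolation=cv2.INTER_CUBIC)])
cv2.imwrite("pics/e.png",out);print(out.shape)
E
```

```text
[(array([261.4, 182.1]), np.int32(116))]
[(array([262.2,  61.6]), np.int32(43)), (array([230.8,  58.5]), np.int32(22))]
[(array([  3.6, 241.3]), np.int32(167)), (array([306.9, 192.4]), np.int32(11))]
-0.1 [ 0.589 -0.161  0.065] [245.8 188. ] [302.5 192. ] [313.  208.7]
0 [ 0.589 -0.164  0.057] [250.4 186.5] [304.  192.2] [313.2 211.7]
0.1 [ 0.589 -0.168  0.049] [255.4 185.1] [305.8 192.3] [313.4 214.9]
0.2 [ 0.589 -0.173  0.042] [260.8 183.9] [307.8 192.5] [313.6 218.1]
0.3 [ 0.589 -0.179  0.035] [266.5 182.7] [310.1 192.6] [313.9 221.4]
(540, 796, 3)
```

View pics/e.png

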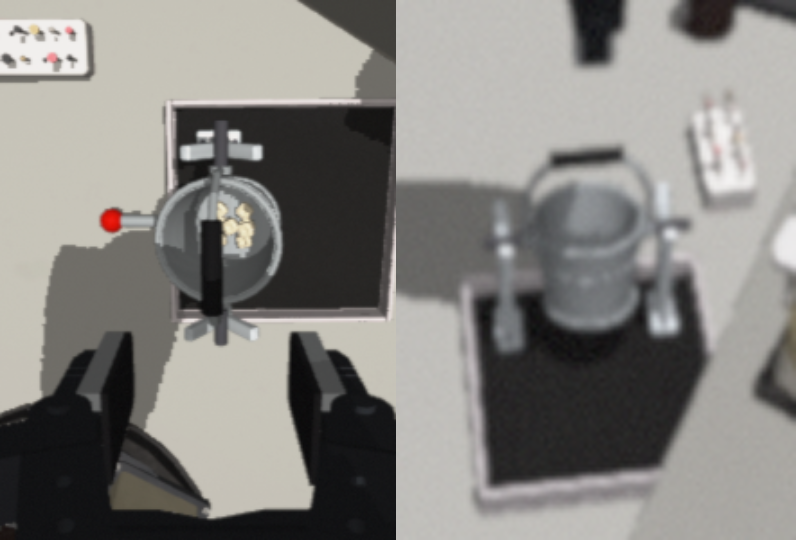

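```bash
python3 - <<'E'
from h import *
T=tool();np.save("w6.npy",T);o=monitor.get_obs();print(np.round(o["q"],2),o["t"])
M=P("wrist",T);print([onz(M,(261.4,182.1),z).round(4) for z in(.035,.042,.05)])
E
```

```text
[ 0.49  0.41 -0.28  1.6   0.12  1.14 -1.39] 12.1
[array([ 0.5902, -0.1727,  0.035 ]), array([ 0.5916, -0.174 ,  0.042 ]), array([ 0.5931, -0.1755,  0.05  ])]
```

>>> creep_tool(increments={"moves":[[0,0,0,-0.13,0.5],[0,0,0,-0.13,0.5],[0,0,0,-0.13,0.5],[0,0,0,-0.13,0.5],[0,0,0,-0.13,0.5],[0,0,0,-0.13,0.5],[0,0,0,-0.13,0.5],[0,0,0,-0.13,0.5],[0,0,0,-0.13,0.5],[0,0,0,-0.13,0.5],[0,0,0,-0.13,0.5],[0,0,0,-0.14,0.5],[0.02,0,0,0,0.5],[0.03,0,0.02,0,0.5],[0.02,0,0.03,0,0.5],[0,0,0.03,0,0.5],[0,0,0,0,0.5],[0,0,0,0,0.5],[0,0,0,0,0.5]]})

```text
t: 14.0
eef_pos: [0.5934, -0.1692, 0.1789]
tool_rot: [0.001, 0.708, 0.706, 0.001]
contact_force: [0.1, 0.0, 0.1]
gripper_width: 0.501
grasp_force: 0.0
```

```bash
python3 - <<'E'
from h import *
T=tool();print(T.round(4));M=P("wrist",T);w=eyes.read_camera("wrist");t=eyes.read_camera("top");cv2.imwrite("pics/w7.png",w);r=red(w);print(r,red(t))
M6=P("wrist",np.load("w6.npy"))
print(tri(M6,(261.4,182.1),M,r[0][0]))
print([onz(M,r[0][0],z).round(4) for z in(.035,.042,.05)])
E
```

```text
[[ 3.300e-03  1.000e+00  2.400e-03  5.934e-01]
 [ 1.000e+00 -3.300e-03 -6.000e-04 -1.692e-01]
 [-6.000e-04  2.400e-03 -1.000e+00  1.789e-01]
 [ 0.000e+00  0.000e+00  0.000e+00  1.000e+00]]
[(array([312.3, 200.3]), np.int32(193))] [(array([  3.6, 241.4]), np.int32(170))]
(array([ 0.59007145, -0.17406354,  0.04269097]), np.float64(0.7550277280092849))
[array([ 0.5906, -0.1757,  0.035 ]), array([ 0.5907, -0.174 ,  0.042 ]), array([ 0.5908, -0.1719,  0.05  ])]
```

>>> creep_tool(increments={"moves":[[0,-0.003,0.03,0,0.5],[0,0,0.03,0,0.5],[0,0,0.03,0,0.5],[0,0,0.03,0,0.5],[0,0,0.02,0,0.5],[0,0,0.007,0,0.5],[0,0,0,0,0.5],[0,0,0,0,0.5]]}, force=30)

```text
t: 14.9
eef_pos: [0.5905, -0.1686, 0.0318]
tool_rot: [0.001, 0.708, 0.706, 0.001]
contact_force: [0.4, 0.5, -0.7]
gripper_width: 0.5
grasp_force: 0.0
```

```bash
python3 - <<'E'
from h import *
T=tool();w=eyes.read_camera("wrist");r=red(w);print(T[:3,3].round(4),r);print([onz(P("wrist",T),a[0],.0425).round(4) for a in r])
E
```

```text
[ 0.5905 -0.1686  0.0318] [(array([315. , 277.4]), np.int32(801))]
[array([ 0.5908, -0.1735,  0.0425])]
```

>>> creep_tool(increments={"moves":[[0,0,0,0,0.3],[0,0,0,0,0.1],[0,0,0,0,0],[0,0,0,0,0],[0,0,0,0,0],[0,0,0,0,0]]}, force=35)

```text
t: 15.55
eef_pos: [0.5898, -0.1691, 0.0306]
tool_rot: [0.001, 0.708, 0.706, 0.0]
contact_force: [0.6, -2.9, 3.3]
gripper_width: 0.152
grasp_force: 34.2
```

```bash
python3 - <<'E'
from h import *
T=tool();w=eyes.read_camera("wrist");r=red(w);print(T[:3,3].round(4),r);print([onz(P("wrist",T),a[0],.0425).round(4) for a in r])
N=np.array([-.245,.095]);th0=np.arctan2(.0425-.095,-.1735+.245)
print(np.degrees(th0))
R0=np.hypot(.0425-.095,-.1735+.245);print(R0)
p=None
for d in range(0,151,10):
    a=th0+np.radians(d);q=.0886*np.array([np.cos(a),np.sin(a)])
    if p is not None: print(d,"dx %.4f dz %.4f"%(q[0]-p[0],-(q[1]-p[1])))
    p=q
E
```

```text
[ 0.5898 -0.1691  0.0306] [(array([316.8, 278.3]), np.int32(741))]
[array([ 0.5909, -0.1739,  0.0425])]
-36.28856244804963
0.08870456583513614
10 dx 0.0080 dz -0.0132
20 dx 0.0056 dz -0.0144
30 dx 0.0030 dz -0.0151
40 dx 0.0003 dz -0.0154
50 dx -0.0023 dz -0.0153
60 dx -0.0050 dz -0.0146
70 dx -0.0074 dz -0.0135
80 dx -0.0097 dz -0.0121
90 dx -0.0116 dz -0.0102
100 dx -0.0132 dz -0.0080
110 dx -0.0144 dz -0.0056
120 dx -0.0151 dz -0.0030
130 dx -0.0154 dz -0.0003
140 dx -0.0153 dz 0.0023
150 dx -0.0146 dz 0.0050
```

>>> creep_tool(increments={"moves":[[0.004,0,-0.0066,0,0],[0.004,0,-0.0066,0,0],[0.0028,0,-0.0072,0,0],[0.0028,0,-0.0072,0,0],[0.0015,0,-0.0075,0,0],[0.0015,0,-0.0075,0,0],[0.0002,0,-0.0077,0,0],[0.0001,0,-0.0077,0,0],[0,0,0,0,0]]})

```text
t: 16.5
eef_pos: [0.5891, -0.1514, 0.0891]
tool_rot: [-0.0, 0.708, 0.706, -0.0]
contact_force: [-0.6, -1.3, -1.8]
gripper_width: 0.153
grasp_force: 34.1
```

>>> creep_tool(increments={"moves":[[-0.0011,0,-0.0077,0,0],[-0.0012,0,-0.0076,0,0],[-0.0025,0,-0.0073,0,0],[-0.0025,0,-0.0073,0,0],[-0.0037,0,-0.0068,0,0],[-0.0037,0,-0.0067,0,0],[0,0,0,0,0]]})

```text
t: 17.2
eef_pos: [0.5897, -0.167, 0.1327]
tool_rot: [0.001, 0.708, 0.706, 0.0]
contact_force: [-0.8, -3.0, -4.2]
gripper_width: 0.155
grasp_force: 34.1
```

```bash
python3 - <<'E'
from h import *
T=tool();M=P("wrist",T);w=eyes.read_camera("wrist");cv2.imwrite("pics/w8.png",w);r=red(w);t=eyes.read_camera("top");cv2.imwrite("pics/t8.png",t);print(r,red(t))
o=T@[-.005,0,-.0115,1];print("ball est",o[:3].round(4),proj(M,o[:3]).round(1))
print("R,ang",np.hypot(o[1]+.245,o[2]-.095),np.degrees(np.arctan2(o[2]-.095,o[1]+.245))+25.4)
E
```

```text
[(array([316.8, 265.1]), np.int32(714))] [(array([  3.6, 241.3]), np.int32(171))]
ball est [ 0.5896 -0.172   0.1442] [314.3 278.3]
R,ang 0.08800852624712509 59.370119052598895
```

>>> creep_tool(increments={"moves":[[0,0,0,0,0],[-0.0048,0,-0.0061,0,0],[-0.0049,0,-0.006,0,0],[-0.0058,0,-0.0051,0,0],[-0.0058,0,-0.0051,0,0],[-0.0066,0,-0.004,0,0],[-0.0066,0,-0.004,0,0],[0,0,0,0,0]]}, force=60)

```text
t: 18.1
eef_pos: [0.5901, -0.202, 0.163]
tool_rot: [0.001, 0.708, 0.706, 0.0]
contact_force: [2.0, 1.0, -2.7]
gripper_width: 0.126
grasp_force: 59.7
```

```bash
python3 - <<'E'
from h import *
T=tool();M=P("wrist",T);w=eyes.read_camera("wrist");cv2.imwrite("pics/w9.png",w);r=red(w);print(r)
for f in("w8","w9"):
    i=cv2.imread(f"pics/{f}.png").astype(int);m=(i[...,2]>60)&(i[...,2]>2*i[...,1])&(i[...,2]>2*i[...,0]);m[:200]=0;y,x=np.where(m);print(f,x.min(),x.max(),y.min(),y.max(),m.sum())
o=T@[-.005,0,-.0115,1];print("ball est",o[:3].round(4),proj(M,o[:3]).round(1),"R,ang",np.hypot(o[1]+.245,o[2]-.095),np.degrees(np.arctan2(o[2]-.095,o[1]+.245))+25.4)
for k in(0,.003,.006): print(k,proj(M,(T@[-.005+k,0,-.0115,1])[:3]),proj(M,(T@[-.005,0,-.0115+k,1])[:3]))
E
```

```text
[(array([316.4, 247.3]), np.int32(787))]
w8 303 330 248 280 778
w9 300 332 231 264 824
ball est [ 0.59   -0.207   0.1745] [314.3 278.3] R,ang 0.08814889189822485 89.82762982631354
0 [314.29069422 278.26820937] [314.29069422 278.26820937]
0.003 [314.28054218 272.48889384] [314.33848984 275.21093438]
0.006 [314.27027761 266.64552276] [314.38445309 272.27086817]
```

```bash
python3 - <<'E'
from h import *
from scipy.optimize import brentq
for f,T,r in [("w8",None,(316.8,264.5)),("w9",tool(),(316.4,247.5))]:
    if T is None: T=tool();T[:3,3]=[.5897,-.167,.1327]
    M=P("wrist",T);Ti=np.linalg.inv(T)
    for z in np.arange(.12,.19,.005):
        p=onz(M,r,z);print(f,p.round(4),"R %.4f"%np.hypot(p[1]+.245,z-.095),"tool",(Ti@np.r_[p,1])[:3].round(4),"tip %.1f"%(25.4+np.degrees(np.arctan2(z-.095,p[1]+.245))))
E
```

```text
w8 [ 0.5909 -0.1767  0.12  ] R 0.0727 tool [-0.0097  0.0012  0.0127] tip 45.5
w8 [ 0.5909 -0.1743  0.125 ] R 0.0768 tool [-0.0073  0.0012  0.0077] tip 48.4
w8 [ 0.5909 -0.1719  0.13  ] R 0.0811 tool [-0.0048  0.0012  0.0027] tip 51.0
w8 [ 0.5909 -0.1694  0.135 ] R 0.0855 tool [-0.0024  0.0012 -0.0023] tip 53.3
w8 [ 0.5909 -0.167   0.14  ] R 0.0901 tool [ 0.      0.0012 -0.0073] tip 55.4
w8 [ 0.5909 -0.1645  0.145 ] R 0.0948 tool [ 0.0025  0.0012 -0.0123] tip 57.2
w8 [ 0.5909 -0.1621  0.15  ] R 0.0995 tool [ 0.0049  0.0012 -0.0173] tip 59.0
w8 [ 0.5908 -0.1596  0.155 ] R 0.1044 tool [ 0.0074  0.0012 -0.0223] tip 60.5
w8 [ 0.5908 -0.1572  0.16  ] R 0.1093 tool [ 0.0098  0.0012 -0.0273] tip 61.9
w8 [ 0.5908 -0.1547  0.165 ] R 0.1142 tool [ 0.0123  0.0012 -0.0323] tip 63.2
w8 [ 0.5908 -0.1523  0.17  ] R 0.1193 tool [ 0.0147  0.0012 -0.0373] tip 64.4
w8 [ 0.5908 -0.1498  0.175 ] R 0.1243 tool [ 0.0171  0.0012 -0.0423] tip 65.5
w8 [ 0.5908 -0.1474  0.18  ] R 0.1294 tool [ 0.0196  0.0012 -0.0473] tip 66.4
w8 [ 0.5908 -0.1449  0.185 ] R 0.1346 tool [ 0.022   0.0012 -0.0523] tip 67.4
w8 [ 0.5
[... 530 characters left out ...]
ip 75.5
w9 [ 0.591  -0.2011  0.15  ] R 0.0704 tool [0.0004 0.001  0.0126] tip 76.8
w9 [ 0.591  -0.1989  0.155 ] R 0.0756 tool [0.0025 0.001  0.0076] tip 77.9
w9 [ 0.591  -0.1968  0.16  ] R 0.0809 tool [0.0046 0.001  0.0026] tip 78.9
w9 [ 0.591  -0.1947  0.165 ] R 0.0862 tool [ 0.0067  0.001  -0.0024] tip 79.7
w9 [ 0.591  -0.1926  0.17  ] R 0.0915 tool [ 0.0089  0.001  -0.0074] tip 80.4
w9 [ 0.591  -0.1905  0.175 ] R 0.0968 tool [ 0.011   0.001  -0.0124] tip 81.1
w9 [ 0.591  -0.1883  0.18  ] R 0.1022 tool [ 0.0131  0.001  -0.0174] tip 81.7
w9 [ 0.591  -0.1862  0.185 ] R 0.1075 tool [ 0.0152  0.001  -0.0224] tip 82.2
w9 [ 0.591  -0.1841  0.19  ] R 0.1128 tool [ 0.0173  0.001  -0.0274] tip 82.7
```

```bash
cat > m.py <<'E'
from h import *
w=None;T=tool();w=eyes.read_camera("wrist");r=red(w);M=P("wrist",T);Ti=np.linalg.inv(T);print(T[:3,3].round(4),r)
ps=[onz(M,r[0][0],z) for z in np.arange(.03,.2,.0005)]
p=min(ps,key=lambda p:abs(np.hypot(p[1]+.245,p[2]-.095)-.0886))
print("ball",p.round(4),"tool",(Ti@np.r_[p,1])[:3].round(4),"tip %.1f"%(25.4+np.degrees(np.arctan2(p[2]-.095,p[1]+.245))))
E
python3 m.py
```

```text
[ 0.59   -0.2014  0.1626] [(array([316.4, 247. ]), np.int32(795))]
ball [ 0.591  -0.1936  0.167 ] tool [ 0.0079  0.001  -0.0044] tip 79.9
```

>>> creep_tool(increments={"moves":[[-0.0133,0,-0.0078,0,0],[-0.0145,0,-0.0053,0,0],[-0.0151,0,-0.0027,0,0]]}, force=90)

```text
t: 18.5
eef_pos: [0.5893, -0.2457, 0.1789]
tool_rot: [0.001, 0.708, 0.706, -0.0]
contact_force: [-0.6, 0.1, -0.3]
gripper_width: -0.001
grasp_force: 0.0
```

```bash
python3 m.py
```

```text
[ 0.5893 -0.2457  0.1789] [(array([314.1, 139.9]), np.int32(175))]
ball [ 0.5893 -0.1885  0.163 ] tool [ 0.0573 -0.0002  0.0158] tip 75.7
```

>>> creep_tool(increments={"moves":[[0.03,0,-0.03,0,0],[0.03,0,-0.03,0,0],[0.02,0,0,0,0.5],[0,0,0,0,0.5],[0,0,0,0,0.5],[0,0,0,0,0.5],[0,0,0,0,0.5],[0,0,0,0,0.5],[0,0,0,0,0.5],[0,0,0,0,0.5],[0,0,0,0,0.5],[0,0,0,0,0.5],[0,0,0,0,0.5],[0,0,0,0,0.5],[0,0,0,0,0.5],[0,0,0,0,0.5],[0,0,0,0,0.5],[0,0,0,0,0.5],[0,0,0,0,0.5],[0,0,0,0,0.5]]}, force=120)

```text
t: 20.55
eef_pos: [0.5893, -0.1635, 0.2378]
tool_rot: [-0.0, 0.708, 0.706, 0.0]
contact_force: [-0.7, -0.0, -0.6]
gripper_width: 0.499
grasp_force: 0.0
```

```bash
python3 m.py; python3 m.py;  python3 - <<'E'
from h import *
i=eyes.read_camera("wrist");cv2.imwrite("pics/w10.png",i);j=eyes.read_camera("scene");cv2.imwrite("pics/s10.png",j);k=eyes.read_camera("top");cv2.imwrite("pics/t10.png",k);print(red(j),red(k))
s6=cv2.imread("pics/s6.png");d=cv2.absdiff(s6,j).max(2)>40;d[:170]=0;n,_,st,c=cv2.connectedComponentsWithStats(d.astype(np.uint8));print([st[q] for q in range(1,n) if st[q,4]>15])
E
```

```text
[ 0.5893 -0.1635  0.2378] [(array([314.3, 185.3]), np.int32(162))]
ball [ 0.588  -0.1605  0.0685] tool [ 0.003  -0.0014  0.1693] tip 8.0
[ 0.5893 -0.1635  0.2378] [(array([314.3, 185.3]), np.int32(161))]
ball [ 0.5881 -0.1567  0.087 ] tool [ 0.0068 -0.0012  0.1508] tip 20.2
[(array([262.1,  61.6]), np.int32(42)), (array([231. ,  58.8]), np.int32(20)), (array([313. , 207.5]), np.int32(6))] [(array([  3.6, 241.4]), np.int32(172))]
[array([313, 170,  15,  17, 204], dtype=int32), array([128, 188,   9,   6,  34], dtype=int32), array([251, 194,  55,  22, 864], dtype=int32), array([308, 205,  20,   6,  88], dtype=int32), array([315, 211,   8,  14,  47], dtype=int32), array([329, 212,   5,  11,  26], dtype=int32), array([ 85, 214,  24,  13, 164], dtype=int32), array([294, 218,  31,  18, 216], dtype=int32), array([249, 222,  47,  21, 740], dtype=int32), array([311, 236,  24,  14, 133], dtype=int32), array([303, 238,   6,   8,  27], dtype=int32), array([295, 250,   7,   4,  26], dtype=int32)]
```

```bash
python3 - <<'E'
from h import *
T=tool();M=P("wrist",T);S=P("scene")
print(tri(M,(314.3,185.3),S,(313,207.5)))
for th in(-.3,-.2,-.15,-.1,0,.1):
    b=np.array([.589,-.245,.095])+[0,.08*np.cos(th)-.038*np.sin(th),-.038*np.cos(th)-.08*np.sin(th)]
    print(th,b.round(3),proj(M,b).round(1),proj(S,b).round(1))
# pin ends / grey structure change: grip (dark) search and cream blobs in tray (scene, wrist)
for f,A in(("w10",M),("s10",S),("s6",S)):
    i=cv2.imread(f"pics/{f}.png");h=cv2.cvtColor(i,cv2.COLOR_BGR2HSV)
    poly=np.int32([proj(A,p) for p in [(.661,-.215,.006),(.661,-.36,.006),(.515,-.36,.006),(.515,-.215,.006)]])
    m=np.zeros(i.shape[:2],np.uint8);cv2.fillPoly(m,[poly],1)
    c=((h[...,2]>110)&(h[...,1]>30)&(h[...,0]<35)).astype(np.uint8)*m
    n,_,st,ce=cv2.connectedComponentsWithStats(c);print(f,poly.tolist(),[(ce[k].round(0).tolist(),st[k,4]) for k in range(1,n) if st[k,4]>4])
E
```

```text
(array([ 0.58871204, -0.16028771,  0.06976638]), np.float64(0.68769021885861))
-0.3 [ 0.589 -0.157  0.082] [315.2 185. ] [312.8 203.5]
-0.2 [ 0.589 -0.159  0.074] [315.2 184.9] [312.9 206.2]
-0.15 [ 0.589 -0.16   0.069] [315.3 185.2] [313.  207.6]
-0.1 [ 0.589 -0.162  0.065] [315.3 185.7] [313. 209.]
0 [ 0.589 -0.165  0.057] [315.3 187.3] [313.2 212. ]
0.1 [ 0.589 -0.169  0.049] [315.4 189.6] [313.4 215.2]
w10 [[372, 217], [367, 316], [262, 316], [257, 217]] [([317.0, 262.0], np.int32(481))]
s10 [[342, 236], [351, 283], [291, 289], [287, 241]] []
s6 [[342, 236], [351, 283], [291, 289], [287, 241]] []
```

>>> creep_tool(increments={"moves":[[0.005,-0.0005,0.03,0,0.5],[0.004,0,0.04,0,0.5],[0,0,0.04,0,0.5],[0,0,0.04,0,0.5],[0,0,0.025,0,0.5],[0,0,0.012,0,0.5],[0,0,0,0,0.5],[0,0,0,0,0.3],[0,0,0,0,0.1],[0,0,0,0,0],[0,0,0,0,0],[0,0,0,0,0],[0,0,0,0,0],[0,0,0,0,0]]}, force=120)

```text
t: 22.2
eef_pos: [0.5887, -0.1555, 0.051]
tool_rot: [0.0, 0.708, 0.706, -0.0]
contact_force: [-4.3, -3.8, 1.9]
gripper_width: 0.112
grasp_force: 117.4
```

```bash
python3 - <<'E'
from h import *
T=tool();w=eyes.read_camera("wrist");r=red(w);print(r,[(np.linalg.inv(T)@np.r_[onz(P("wrist",T),r[0][0],z),1]).round(4)[:3] for z in(.065,.07,.075)])
E
```

```text
[(array([316.6, 284.1]), np.int32(622))] [array([-0.0066,  0.0011, -0.014 ]), array([-0.0038,  0.0011, -0.019 ]), array([-0.001 ,  0.0011, -0.024 ])]
```

```bash
sed -i 's/^ps=.*/ps=[onz(M,r[0][0],z) for z in np.arange(T[2,3]-.003,T[2,3]+.03,.0005)]/' m.py
```

>>> creep_tool(increments={"moves":[[0.0015,0,-0.0075,0,0],[0.0015,0,-0.0076,0,0],[0.0002,0,-0.0077,0,0],[0.0001,0,-0.0077,0,0],[-0.0011,0,-0.0077,0,0],[-0.0012,0,-0.0076,0,0],[0,0,0,0,0]]}, force=120)

```text
t: 22.95
eef_pos: [0.5897, -0.1539, 0.098]
tool_rot: [0.001, 0.708, 0.706, 0.001]
contact_force: [1.0, 0.5, -4.9]
gripper_width: 0.111
grasp_force: 117.5
```

```bash
python3 m.py
```

```text
[ 0.5897 -0.1539  0.098 ] [(array([316.7, 284. ]), np.int32(609))]
ball [ 0.5908 -0.1588  0.115 ] tool [-0.0049  0.0011 -0.017 ] tip 38.5
```

>>> creep_tool(increments={"moves":[[-0.0025,0,-0.0073,0,0],[-0.0025,0,-0.0073,0,0],[-0.0037,0,-0.0068,0,0],[-0.0037,0,-0.0067,0,0],[-0.0048,0,-0.0061,0,0],[-0.0049,0,-0.006,0,0],[-0.0058,0,-0.0051,0,0],[-0.0058,0,-0.0051,0,0],[0,0,0,0,0]]}, force=120)

```text
t: 23.9
eef_pos: [0.5891, -0.1889, 0.1477]
tool_rot: [0.001, 0.708, 0.706, 0.0]
contact_force: [-0.9, 0.9, -3.9]
gripper_width: 0.116
grasp_force: 117.6
```

```bash
python3 m.py
```

```text
[ 0.5891 -0.1889  0.1477] [(array([316.6, 283.2]), np.int32(660))]
ball [ 0.5901 -0.1925  0.1662] tool [-0.0037  0.0011 -0.0185] tip 79.0
```

>>> creep_tool(increments={"moves":[[-0.0066,0,-0.004,0,0],[-0.0066,0,-0.004,0,0],[-0.0072,0,-0.0028,0,0],[-0.0072,0,-0.0028,0,0],[-0.0075,0,-0.0015,0,0],[-0.0076,0,-0.0015,0,0],[-0.0077,0,-0.0002,0,0],[-0.0077,0,-0.0001,0,0],[0,0,0,0,0]]}, force=120)

```text
t: 24.85
eef_pos: [0.5883, -0.2473, 0.1636]
tool_rot: [0.0, 0.709, 0.706, -0.0]
contact_force: [0.2, -0.9, -4.1]
gripper_width: 0.116
grasp_force: 117.6
```

```bash
python3 m.py
```

```text
[ 0.5883 -0.2473  0.1636] [(array([316.8, 282.7]), np.int32(697))]
ball [ 0.5895 -0.2498  0.1836] tool [-0.0026  0.0012 -0.02  ] tip 118.5
```

>>> creep_tool(increments={"moves":[[-0.0076,0,0.0011,0,0],[-0.0077,0,0.0012,0,0],[-0.0073,0,0.0025,0,0],[-0.0073,0,0.0025,0,0],[0,0,0,0,0],[0,0,0,0,0],[0,0,0,0,0],[0,0,0,0,0],[0,0,0,0,0],[0,0,0,0,0],[0,0,0,0,0],[0,0,0,0,0]]}, force=120)

```text
t: 26.1
eef_pos: [0.5886, -0.2752, 0.1567]
tool_rot: [0.0, 0.708, 0.706, 0.0]
contact_force: [0.7, -0.1, -3.4]
gripper_width: 0.117
grasp_force: 117.6
```

```bash
python3 m.py; python3 - <<'E'
from h import *
T=tool();M=P("wrist",T);S=P("scene");t=P("top")
for n,A in(("wrist",M),("scene",S),("top",t)):
    i=eyes.read_camera(n);cv2.imwrite(f"pics/{n}11.png",i);h=cv2.cvtColor(i,cv2.COLOR_BGR2HSV)
    poly=np.int32([proj(A,p) for p in [(.661,-.215,.006),(.661,-.36,.006),(.515,-.36,.006),(.515,-.215,.006)]])
    m=np.zeros(i.shape[:2],np.uint8);cv2.fillPoly(m,[poly],1)
    c=((h[...,2]>70)&(h[...,1]>30)&(h[...,0]<35)).astype(np.uint8)*m
    k,_,st,ce=cv2.connectedComponentsWithStats(c);print(n,poly.tolist(),[(ce[q].round(0).tolist(),st[q,4],onz(A,ce[q],.012)[:2].round(3)) for q in range(1,k) if st[q,4]>4])
E
```

```text
[ 0.5886 -0.2752  0.1567] [(array([316.8, 282.6]), np.int32(704))]
ball [ 0.5898 -0.2771  0.1777] tool [-0.002   0.0012 -0.021 ] tip 136.6
wrist [[393, 128], [384, 271], [245, 271], [235, 128]] [([317.0, 269.0], np.int32(116), array([ 0.59 , -0.354]))]
scene [[342, 236], [351, 283], [291, 289], [287, 241]] []
top [[323, 165], [379, 165], [380, 220], [324, 221]] []
```

>>> creep_tool(increments={"moves":[[-0.007,0,0.0035,0,0],[-0.007,0,0.004,0,0],[0.007,0,-0.004,0,0],[-0.007,0,0.004,0,0],[0,0,0,0,0],[0,0,0,0,0],[0,0,0,0,0],[0.007,0,-0.004,0,0],[0.007,0,-0.0035,0,0],[0,0,0,0,0]]}, force=120)

```text
t: 27.3
eef_pos: [0.5896, -0.2729, 0.1577]
tool_rot: [0.0, 0.707, 0.707, 0.001]
contact_force: [0.4, 0.6, -3.9]
gripper_width: 0.112
grasp_force: 117.7
```

```bash
python3 m.py; python3 - <<'E'
from h import *
i=eyes.read_camera("scene");cv2.imwrite("pics/s12.png",i)
a=cv2.imread("pics/s6.png")
np.set_printoptions(linewidth=250)
print(cv2.cvtColor(i,cv2.COLOR_BGR2GRAY)[234:288:2,286:352:2]);
E
```

```text
[ 0.5896 -0.2729  0.1577] [(array([316.8, 282.6]), np.int32(703))]
ball [ 0.5907 -0.2751  0.1782] tool [-0.0022  0.0012 -0.0205] tip 135.3
[[107 106 105 105 106 120 125 110 110 109 126 173 146 103  97  96  96  94  92  92  90  91  91  87  87 134 154 135 130 174 200 197 196]
 [114 119 124 123 118 121 128 128 126 124 132 158 112  98  98  95  92  92  92  91  92  91  89  89  83 101 154 112  83 142 200 195 195]
 [114 120 121 122 119 122 122 114 112 111 134 154  99  97  97  97  94  90  92  90  88  89  90  87  80  86 150 142  96 120 165 154 151]
 [113 122 107  94  87 117 117  78  66  66 115 147  98  95  95  96 105 121 125  98  91  90  88  85  81  79 138 166 140  95  95  94  91]
 [107  90  52  39  42 100 107  57  50 106 134 145  95  94 100 134 169 180 176 160 134 110  91  83  81  77 145 159 129  79 121 139 150]
 [105  83  31  39  70  87  89  82  83 131 143 155 104  98 142 185 198 198 198 197 189 166 116  86  78  83 145 140 140  80 160 196 193]
[... 2136 characters left out ...]
159 173 173 172 171 171]
 [196 180 174 109  39  33  18  16  23  22  19  23  24  19  21  17  21  20  15  24  24  22  26  21  24  41 127 170 170 172 171 171 171]
 [197 180 154 108  33  28  27  21  24  23  19  21  22  19  22  22  22  21  25  23  24  30  29  27  31  81 158 173 171 172 172 171 170]
 [184 172 178 136  32  22  19  19  21  22  23  24  21  21  25  22  20  21  19  33  46  49  62  72  94 127 170 173 172 172 172 171 171]
 [138 135 167 142  44  23  23  16  24  26  30  28  28  36  41  54  62  64  77 122 160 135 158 171 167 169 172 172 171 171 172 172 171]
 [174 174 168 147  73  55  75 113  92  80  88  97 101 109 109 115 115 120 125 149 155 134 144 150 150 169 171 172 171 169 172 170 171]]
```

>>> creep_tool(increments={"moves":[[0.0044,0,-0.0016,0,0],[0.0044,0,-0.0014,0,0],[0.0077,0,-0.0012,0,0],[0.0076,0,-0.0011,0,0],[0.0077,0,0.0001,0,0],[0.0077,0,0.0002,0,0],[0.0075,0,0.0015,0,0],[0.0076,0,0.0015,0,0],[0.0072,0,0.0028,0,0],[0.0072,0,0.0028,0,0],[0.0066,0,0.004,0,0],[0.0066,0,0.004,0,0],[0.0058,0,0.0051,0,0],[0.0058,0,0.0051,0,0],[0.0048,0,0.006,0,0],[0.0049,0,0.0061,0,0]]}, force=120)

```text
t: 29.0
eef_pos: [0.5888, -0.1714, 0.1221]
tool_rot: [0.0, 0.708, 0.706, -0.0]
contact_force: [0.7, 1.0, -4.7]
gripper_width: 0.118
grasp_force: 117.7
```

```bash
python3 m.py
```

```text
[ 0.5888 -0.1714  0.1221] [(array([316.6, 283.5]), np.int32(637))]
ball [ 0.5899 -0.1724  0.1456] tool [-0.001   0.0011 -0.0235] tip 60.3
```

>>> creep_tool(increments={"moves":[[0.0037,0,0.0068,0,0],[0.0037,0,0.0067,0,0],[0.0025,0,0.0073,0,0],[0.0025,0,0.0073,0,0],[0.0012,0,0.0077,0,0],[0.0011,0,0.0076,0,0],[-0.0001,0,0.0077,0,0],[-0.0002,0,0.0077,0,0],[0,0,0,0,0]]}, force=120)

```text
t: 29.95
eef_pos: [0.5887, -0.157, 0.063]
tool_rot: [-0.0, 0.708, 0.707, -0.0]
contact_force: [0.2, 1.6, -2.1]
gripper_width: 0.114
grasp_force: 117.9
```

```bash
python3 m.py
```

```text
[ 0.5887 -0.157   0.063 ] [(array([316.6, 283.9]), np.int32(617))]
ball [ 0.5898 -0.1565  0.0895] tool [ 0.0005  0.0011 -0.0265] tip 21.8
```

>>> creep_tool(increments={"moves":[[-0.0013,0,0.0075,0,0],[-0.001,0,0.004,0,0],[0,0,0,0,0],[0,0,0,0,0]]}, force=120)

```text
t: 30.4
eef_pos: [0.5893, -0.1594, 0.0527]
tool_rot: [0.0, 0.708, 0.706, 0.0]
contact_force: [0.6, 3.1, -0.9]
gripper_width: 0.113
grasp_force: 118.1
```

>>> creep_tool(increments={"moves":[[0,0,0,0,0.1],[0,0,0,0,0.2],[0,0,0,0,0.3],[0,0,0,0,0.5],[0,0,0,0,0.5],[0.002,0,-0.01,0,0.5],[0.004,0,-0.03,0,0.5],[0,0,-0.04,0,0.5],[0,0,-0.04,0,0.5],[0,0,-0.04,0,0.5],[0,0,-0.03,0,0.5],[0,0,0,0,0.5],[0,0,0,0,0.5],[0,0,0,0,0.5],[0,0,0,0,0.5],[0,0,0,0,0.5],[0,0,0,0,0.5],[0,0,0,0,0.5]]}, force=40)

```text
t: 32.2
eef_pos: [0.5887, -0.1535, 0.242]
tool_rot: [-0.0, 0.708, 0.706, -0.0]
contact_force: [-0.0, -0.8, 0.1]
gripper_width: 0.499
grasp_force: 0.0
```

```bash
python3 - <<'E'
from h import *
T=tool();M=P("wrist",T);S=P("scene");im={}
for n in("wrist","scene","top"): im[n]=eyes.read_camera(n);cv2.imwrite(f"pics/{n}13.png",im[n]);print(n,red(im[n]))
r=red(im["wrist"])[0][0];q=[a for a,_ in red(im["scene"]) if abs(a[1]-210)<25]
if q: print(tri(M,r,S,q[0]))
for th in(-.2,-.1,0,.1,.2):
    b=np.array([.589,-.245,.095])+[0,.08*np.cos(th)-.038*np.sin(th),-.038*np.cos(th)-.08*np.sin(th)]
    print(th,proj(M,b).round(1),proj(S,b).round(1),proj(P("top"),b).round(1))
for n,A in(("wrist",M),("scene",S)):
    i=im[n];h=cv2.cvtColor(i,cv2.COLOR_BGR2HSV)
    c=((h[...,2]>70)&(h[...,1]>25)&(h[...,0]<35)).astype(np.uint8)
    x0,y0=(200,120) if n=="wrist" else (280,200)
    x1,y1=(440,400) if n=="wrist" else (360,300)
    k,_,st,ce=cv2.connectedComponentsWithStats(c[y0:y1,x0:x1]);print(n,[((ce[q]+[x0,y0]).round(0).tolist(),st[q].tolist(),onz(A,ce[q]+[x0,y0],.012)[:2].round(3).tolist()) for q in range(1,k) if st[q,4]>5])
E
```

```text
wrist [(array([315.9, 194.7]), np.int32(146))]
scene [(array([262.2,  61.6]), np.int32(43)), (array([230.7,  58.6]), np.int32(17)), (array([313.5, 209.5]), np.int32(8))]
top [(array([  3.6, 241.4]), np.int32(170))]
(array([ 0.58967598, -0.16247988,  0.06416436]), np.float64(0.7667941071048368))
-0.2 [316.  193.6] [312.9 206.2] [301.8 191.8]
-0.1 [316.  194.2] [313. 209.] [302.9 192. ]
0 [316.1 195.5] [313.2 212. ] [304.4 192.2]
0.1 [316.1 197.6] [313.4 215.2] [306.2 192.3]
0.2 [316.1 200.2] [313.7 218.4] [308.2 192.5]
wrist [([426.0, 127.0], [223, 5, 6, 5, 21], [0.718, -0.094]), ([407.0, 154.0], [205, 33, 4, 4, 9], [0.698, -0.125]), ([422.0, 164.0], [219, 42, 7, 5, 31], [0.717, -0.137]), ([421.0, 182.0], [218, 60, 5, 5, 10], [0.717, -0.159]), ([316.0, 194.0], [108, 67, 17, 16, 208], [0.589, -0.174]), ([432.0, 261.0], [224, 131, 16, 22, 40], [0.742, -0.265]), ([318.0, 271.0], [103, 138, 32, 26, 538], [0.592, -0.279]), ([420.0, 279.0], [216, 154, 9, 10, 19], [0.728, -0.29])]
scene [([313.0, 209.0], [30, 7, 8, 6, 31], [0.594, -0.116])]
```

```bash
python3 - <<'E'
from h import *
np.set_printoptions(linewidth=250)
for f,y in(("w10",262),("wrist13",271)):
    h=cv2.cvtColor(cv2.imread(f"pics/{f}.png"),cv2.COLOR_BGR2HSV)
    for k,n in((1,"S"),(2,"V")): print(f,n);print(h[y-20:y+21:3,296:342:3,k])
E
```

```text
w10 S
[[10  7  8  5  9  0  0  6  6  3  6  3  3  7  4 15]
 [ 7  6  3  6  3  6  6  6  6  6  6  3  6  6  6 11]
 [ 3  3  6  7  7  6  6  7  8  5  3  7  7  3  3 12]
 [ 6  4  6  4 20 34  9 18  5  6  6  6  5 10  3  0]
 [ 5  7  5 41 36 39 55 37 50 47 33  4  7  4  5  3]
 [ 8  6  6 39 43 33 36 53 47 32 40 39  4  4  6  4]
 [ 3  5 31 55 52  8 45 41 37 55 56 40  6  3  5  8]
 [ 5  7 43 34 37 57 47 51 55 53 50 36 55  3  3  4]
 [ 5  5 27 43 46 55 55 56 44 55 46 35 47  3  3  4]
 [ 7  5  5  7 34 41 30 50 35 35 50 38 13  6  6  7]
 [ 5  2  7  5 13 34 45 48 37 42  5  6  3  3  3  3]
 [ 5  5  7  7  5 18 18  8  5  5  5  6  6  6  3  3]
 [ 7  5  7  7  5  5  3  5  5  8  6  3  3  6  6  7]
 [ 5  5  7  5  7  7  5  5  3  8  8  6  3  6  3  6]]
w10 V
[[ 74  71 102 102  82  80  80  80  80  80  91  94  75  73 114  33]
 [111  81  79  80  80  81  81  81  81  81  80  79  87  90  80  46]
 [ 76  78  82 112 154 169 182 177 164 143  88  78  76  76  91  44]
 [ 91 172 202 198 179 186 135 128 192 173 202 201 141  78  77  75]
 [199 195 209 229 244 243 175 244 123 222 242 187 188 178 113  79]
 [129 204 135 188 237 229 244 222 233 
[... 1539 characters left out ...]
 138 111 187 181 202 166  75]
 [159 210 212 208 243 226 197 235 215 129 241 150 214 129 169 180]
 [ 94 191 207 136 235 237 230 248 243 243 245 238 114  90  73 187]
 [ 94 102 195 135 170 118 110 235 162 133 158 115  93  78  75  79]
 [ 94  95 101 242 244 180 146 223 102 118 127 245 237  84  77  73]
 [ 95  96  95 223 236 139 136 143 167 239 224 246 240  82  77  73]
 [ 97  97  96  95  94 217 243 238 244 246 240 140 103  81  78  75]
 [ 98  96  96  94  93 184 246 239 146 238  97  84  84  82  80  77]
 [ 97  97  97  96  95  93 125  88  88  87  86  85  84  82  80  79]
 [ 98  97  96  94  94  91  87  87  86  86  86  85  84  83  81  79]
 [ 95  95  95  93  93  91  87  86  87  87  85  84  83  82  79  78]]
```

>>> creep_tool(increments={"moves":[[-0.003,0.001,0.04,0,0.5],[0,0,0.04,0,0.5],[0,0,0.04,0,0.5],[0,0,0.04,0,0.5],[0,0,0.025,0,0.5],[0,0,0.013,0,0.5],[0,0,0,0,0.5],[0,0,0,0,0.3],[0,0,0,0,0.2],[0,0,0,0,0.1],[0,0,0,0,0.1],[0,0,0,0,0.1],[0,0,0,0,0.1]]}, force=20)

```text
t: 33.65
eef_pos: [0.5896, -0.1576, 0.0447]
tool_rot: [0.0, 0.708, 0.706, -0.001]
contact_force: [-3.2, -3.5, 2.0]
gripper_width: 0.163
grasp_force: 19.5
```

```bash
python3 - <<'E'
from h import *
T=tool();w=eyes.read_camera("wrist");r=red(w);print(r,[(np.linalg.inv(T)@np.r_[onz(P("wrist",T),r[0][0],z),1]).round(4)[:3] for z in(.06,.064,.068)])
E
```

```text
[(array([316.7, 284.7]), np.int32(784))] [array([-0.0062,  0.0011, -0.0153]), array([-0.0039,  0.0011, -0.0193]), array([-0.0017,  0.0011, -0.0233])]
```

>>> creep_tool(increments={"moves":[[0.0018,0,-0.0071,0,0.1],[0.0016,0,-0.0072,0,0.1],[0.0012,0,-0.0076,0,0.1],[0,0,0,0,0.1]]})

```text
t: 34.1
eef_pos: [0.5903, -0.1511, 0.0676]
tool_rot: [0.0, 0.708, 0.707, 0.001]
contact_force: [-2.6, 0.2, -1.3]
gripper_width: 0.165
grasp_force: 19.5
```

```bash
python3 m.py
```

```text
[ 0.5903 -0.1511  0.0676] [(array([316.7, 284.6]), np.int32(771))]
ball [ 0.5914 -0.1572  0.0831] tool [-0.0061  0.0011 -0.0155] tip 17.7
```

>>> creep_tool(increments={"moves":[[0.0002,0,-0.0077,0,0.1],[0.0001,0,-0.0077,0,0.1],[-0.0011,0,-0.0077,0,0.1],[-0.0012,0,-0.0076,0,0.1],[0,0,0,0,0.1]]})

```text
t: 34.65
eef_pos: [0.5902, -0.1536, 0.0983]
tool_rot: [0.0, 0.708, 0.706, 0.0]
contact_force: [-1.9, 4.7, -0.9]
gripper_width: 0.159
grasp_force: 19.5
```

```bash
python3 m.py
```

```text
[ 0.5902 -0.1536  0.0983] [(array([316.8, 279.6]), np.int32(760))]
ball [ 0.5914 -0.1579  0.1123] tool [-0.0043  0.0012 -0.014 ] tip 36.6
```

>>> creep_tool(increments={"moves":[[-0.0025,0,-0.0073,0,0.1],[-0.0025,0,-0.0073,0,0.1],[0,0,0,0,0.1]]})

```text
t: 35.0
eef_pos: [0.5901, -0.1591, 0.1126]
tool_rot: [0.0, 0.708, 0.706, 0.0]
contact_force: [-2.5, 5.0, 0.4]
gripper_width: 0.169
grasp_force: 19.6
```

```bash
python3 m.py; python3 - <<'E'
from h import *
i=eyes.read_camera("wrist");cv2.imwrite("pics/w14.png",i)
h=cv2.cvtColor(i,cv2.COLOR_BGR2HSV);c=((h[...,2]>70)&(h[...,1]>27)&(h[...,0]<35)&(h[...,1]<80)).astype(np.uint8)[150:,230:410]
k,_,st,ce=cv2.connectedComponentsWithStats(c);print([((ce[q]+[230,150]).round(0).tolist(),st[q,2:].tolist()) for q in range(1,k) if st[q,4]>8])
E
```

```text
[ 0.5901 -0.1591  0.1126] [(array([316.8, 275.6]), np.int32(777))]
ball [ 0.5913 -0.1619  0.1256] tool [-0.0028  0.0012 -0.013 ] tip 45.6
[]
```

>>> creep_tool(increments={"moves":[[0.002,0,-0.001,0,0.1],[0,0,0,0,0.1]]})

```text
t: 35.3
eef_pos: [0.5898, -0.1587, 0.1126]
tool_rot: [0.001, 0.708, 0.706, -0.001]
contact_force: [-1.5, -1.1, -2.0]
gripper_width: 0.163
grasp_force: 19.5
```

```bash
python3 m.py
```

```text
[ 0.5898 -0.1587  0.1126] [(array([316.8, 275.7]), np.int32(774))]
ball [ 0.5909 -0.1618  0.1251] tool [-0.0031  0.0012 -0.0125] tip 45.3
```

>>> creep_tool(increments={"moves":[[-0.0022,0,-0.0073,0,0.1],[-0.0026,0,-0.0071,0,0.1],[0,0,0,0,0.1]]})

```text
t: 35.65
eef_pos: [0.5903, -0.1636, 0.1282]
tool_rot: [0.001, 0.709, 0.706, -0.0]
contact_force: [0.2, -5.3, -3.9]
gripper_width: 0.165
grasp_force: 19.5
```

```bash
python3 m.py; python3 - <<'E'
from h import *
S=P("scene")
i=eyes.read_camera("scene");cv2.imwrite("pics/s15.png",i)
h=cv2.cvtColor(i,cv2.COLOR_BGR2GRAY);np.set_printoptions(linewidth=250)
print([proj(S,p).round(1).tolist() for p in [(.653,-.244,.095),(.525,-.244,.095),(.639,-.244,.113),(.539,-.244,.113)]])
print(h[200:250:2,290:344:2])
E
```

```text
[ 0.5903 -0.1636  0.1282] [(array([316.8, 276.7]), np.int32(777))]
ball [ 0.5914 -0.1681  0.1392] tool [-0.0045  0.0012 -0.011 ] tip 55.3
[[342.4, 223.7], [290.5, 228.5], [337.0, 219.6], [295.9, 223.3]]
[[104 104 104 105 104 105 119 178 193 194 195 178 146 161 190 193 196 192 193 193 193 193 192 192 193 193 175]
 [103 102 106 103 103 101 123 183 192 192 193 182 152 165 191 192 192 194 193 193 193 192 194 195 193 190 154]
 [103 102 105 105 103 102 110 165 191 194 193 183 153 163 188 193 192 193 195 190 192 194 193 193 193 194 172]
 [105 103 103 105 104 102 102 124 170 190 193 182 154 162 189 194 193 193 194 194 194 192 194 193 195 193 181]
 [105
[... 1626 characters left out ...]
 140 110 124 147 125 125  94  81]
 [142 128 133 128 137 125 136 132 110 115 138 157 156 154 156 162 166 154 111  63  47 104 126 125 108  54  46]
 [113  95  91 121 128  85  99 136  68  48  57  90 120 126 129 135 122  82  43  31  38 128 125 126 111  53  39]
 [ 61  39  47 110 125  61  49 132  97  29  19  28  34  35  39  37  27  18  25  23  55 137 123 130 139  61  41]
 [ 49  25  64 118 129  88  35  96 135  52  19  22  17  21  21  22  18  24  27  41 103 135 135 139 166  82  38]
 [ 51  23  72 123 134 111  43  55 138 112  43  21  20  22  22  11  22  24  38 101 137  93 184 162 195 119  41]
 [ 71  30  82 138 135 115  43  23  84 135 112  40  20  21  18  22  26  26  38 106  89  62 187 188 209 142  44]]
```

>>> creep_tool(increments={"moves":[[-0.0038,0,-0.0066,0,0.1],[-0.0041,0,-0.0064,0,0.1],[0,0,0,0,0.1]]})

```text
t: 36.05
eef_pos: [0.5903, -0.1701, 0.1411]
tool_rot: [0.001, 0.708, 0.706, 0.0]
contact_force: [-0.3, -1.7, -4.1]
gripper_width: 0.161
grasp_force: 19.5
```

```bash
python3 m.py
```

```text
[ 0.5903 -0.1701  0.1411] [(array([316.8, 276.9]), np.int32(784))]
ball [ 0.5915 -0.1758  0.1501] tool [-0.0056  0.0012 -0.009 ] tip 63.9
```

>>> creep_tool(increments={"moves":[[-0.0047,0,-0.0059,0,0.1],[-0.005,0,-0.0056,0,0.1],[0,0,0,0,0.1]]})

```text
t: 36.4
eef_pos: [0.5903, -0.1802, 0.1525]
tool_rot: [0.001, 0.708, 0.706, 0.0]
contact_force: [-1.1, -0.8, -4.0]
gripper_width: 0.165
grasp_force: 19.5
```

```bash
python3 m.py
```

```text
[ 0.5903 -0.1802  0.1525] [(array([316.8, 276.4]), np.int32(789))]
ball [ 0.5914 -0.1858  0.161 ] tool [-0.0056  0.0012 -0.0085] tip 73.5
```

```bash
python3 - <<'E'
from h import *
S=P("scene")
i=eyes.read_camera("scene");cv2.imwrite("pics/s16.png",i)
h=cv2.cvtColor(i,cv2.COLOR_BGR2GRAY);np.set_printoptions(linewidth=250)
a=cv2.cvtColor(cv2.imread("pics/s15.png"),cv2.COLOR_BGR2GRAY);b=cv2.cvtColor(cv2.imread("pics/s10.png"),cv2.COLOR_BGR2GRAY)
print(h[196:250:2,290:348:2]);
for x in(b,a,h): print(x[208:240,340:343].mean(1).round().astype(int).tolist(),"\n  L",x[214:244,291:294].mean(1).round().astype(int).tolist())
E
```

```text
[[193 193 192 193 193 193 192 194 195 194 192 179 117 133 188 193 192 191 192 194 193 195 193 192 194 194 191 195 190]
 [194 191 193 192 192 192 193 194 192 193 190 183 126 136 189 191 192 193 193 192 195 194 194 195 193 194 189 207 223]
 [174 155 153 151 154 173 184 193 191 192 190 185 131 143 189 193 193 195 195 192 193 194 194 193 191 192 175 185 218]
 [117 106 106 104 109 116 140 185 195 193 195 185 136 145 186 194 192 194 192 193 195 195 195 195 192 191 153 154 202]
 [103 103 104 103 103 105 118 179 193 192 187 168 134 142 169 183 193 195 194 193 194 194 195 194 191 193 173 139 224]
 [103 102 103 103 104 103 131 185 192 180 156 159 161 161 150 159 177 189 193 192 193 193 193 193 193 194 180 128 221]
 [103 102 101 103 105 103 120 177 178 141 130 144 155 158 153 151 150 163 187 195 192 194 194 192 194 193 189 143 201]
 [104 103 104 102 106 104 107 138 136 124 136 147 154 154 156 155 145 144 172 191 195 192 191 192 192 193 191 143 158]
 [104 102 103 103 102 106 103 109 114 124 139 146 163 158 161 157 156 147 159 189 194 193 193 194 193 194 192 163 155]
 [105 105 106 105 106 103 106
[... 2336 characters left out ...]
 157, 127, 104, 115, 155, 180, 189, 190, 188, 183, 174, 153, 130, 113, 94, 66, 40, 28]
[191, 193, 193, 192, 192, 193, 193, 193, 192, 193, 194, 192, 185, 164, 131, 103, 116, 159, 187, 191, 190, 189, 194, 201, 183, 151, 131, 113, 87, 60, 48, 44] 
  L [104, 104, 104, 106, 110, 110, 110, 107, 108, 107, 113, 123, 130, 129, 134, 155, 178, 190, 193, 193, 189, 185, 175, 155, 131, 114, 97, 67, 40, 27]
[191, 192, 193, 192, 193, 193, 193, 193, 192, 192, 192, 192, 180, 148, 111, 102, 132, 170, 191, 192, 189, 188, 195, 200, 184, 151, 131, 114, 87, 61, 48, 44] 
  L [103, 105, 104, 106, 110, 113, 109, 107, 107, 107, 104, 98, 93, 89, 96, 123, 161, 184, 191, 192, 190, 185, 175, 155, 131, 114, 94, 66, 41, 28]
```

>>> creep_tool(increments={"moves":[[-0.006,0,-0.0048,0,0.1],[-0.0062,0,-0.0045,0,0.1],[-0.0067,0,-0.0038,0,0.1],[-0.0068,0,-0.0035,0,0.1],[0,0,0,0,0.1]]})

```text
t: 37.0
eef_pos: [0.5899, -0.2067, 0.1686]
tool_rot: [0.001, 0.709, 0.706, 0.0]
contact_force: [-0.3, -1.2, -4.3]
gripper_width: 0.162
grasp_force: 19.5
```

```bash
python3 m.py
```

```text
[ 0.5899 -0.2067  0.1686] [(array([316.6, 273.5]), np.int32(793))]
ball [ 0.591  -0.2111  0.1766] tool [-0.0044  0.0011 -0.008 ] tip 92.8
```

>>> creep_tool(increments={"moves":[[-0.0072,0,-0.0027,0,0.1],[-0.0074,0,-0.0022,0,0.1],[0,0,0,0,0.1]]})

```text
t: 37.35
eef_pos: [0.5899, -0.2211, 0.1736]
tool_rot: [0.0, 0.708, 0.706, 0.0]
contact_force: [-0.3, 0.6, -2.5]
gripper_width: 0.163
grasp_force: 19.7
```

```bash
python3 m.py
```

```text
[ 0.5899 -0.2211  0.1736] [(array([316.6, 272.2]), np.int32(808))]
ball [ 0.591  -0.225   0.1811] tool [-0.0039  0.0011 -0.0075] tip 102.3
```

>>> creep_tool(increments={"moves":[[-0.0076,0,-0.0014,0,0.1],[-0.0076,0,-0.0009,0,0.1],[-0.0077,0,0,0,0.1],[-0.0077,0,0.0004,0,0.1],[0,0,0,0,0.1]]})

```text
t: 37.9
eef_pos: [0.5895, -0.2523, 0.1748]
tool_rot: [0.0, 0.709, 0.706, -0.0]
contact_force: [0.2, 1.1, 0.5]
gripper_width: 0.161
grasp_force: 19.8
```

```bash
python3 m.py
```

```text
[ 0.5895 -0.2523  0.1748] [(array([316.6, 268.2]), np.int32(830))]
ball [ 0.5906 -0.2536  0.1833] tool [-0.0013  0.0011 -0.0085] tip 121.0
```

>>> creep_tool(increments={"moves":[[-0.0077,0,0.0012,0,0.1],[-0.0075,0,0.0018,0,0.1],[-0.0073,0,0.0024,0,0.1],[-0.007,0,0.003,0,0.1],[0,0,0,0,0.1],[0,0,0,0,0.1],[0,0,0,0,0.1]]})

```text
t: 38.65
eef_pos: [0.5901, -0.2797, 0.1669]
tool_rot: [0.0, 0.708, 0.707, 0.0]
contact_force: [1.5, 0.2, 2.3]
gripper_width: 0.165
grasp_force: 20.1
```

```bash
python3 m.py; python3 - <<'E'
from h import *
i=eyes.read_camera("scene");cv2.imwrite("pics/s17.png",i)
h=cv2.cvtColor(i,cv2.COLOR_BGR2GRAY);print(h[208:240,340:343].mean(1).round().astype(int).tolist())
np.set_printoptions(linewidth=250);print(h[196:276:2,290:348:2])
E
```

```text
[ 0.5901 -0.2797  0.1669] [(array([316.6, 264.6]), np.int32(816))]
ball [ 0.5912 -0.2784  0.1769] tool [ 0.0013  0.0011 -0.01  ] tip 137.6
[196, 196, 196, 197, 196, 197, 197, 196, 197, 196, 197, 196, 194, 181, 149, 113, 114, 154, 184, 193, 193, 192, 198, 204, 186, 156, 134, 116, 89, 62, 47, 45]
[[ 99  27  29 ...  31  49 115]
 [142  61  25 ...  33 127 205]
 [186 138  64 ...  56 163 218]
 ...
 [180  76  38 ... 133 170 173]
 [183  83  40 ... 158 174 172]
 [178  83  37 ... 171 172 172]]
```

>>> creep_tool(increments={"moves":[[-0.0068,0,0.0036,0,0.1],[0.0068,0,-0.0036,0,0.1],[-0.0068,0,0.0036,0,0.1],[0,0,0,0,0.1],[0,0,0,0,0.1],[0,0,0,0,0.1],[0,0,0,0,0.1]]})

```text
t: 39.45
eef_pos: [0.59, -0.2865, 0.1635]
tool_rot: [0.0, 0.708, 0.706, 0.0]
contact_force: [1.7, -1.7, 5.1]
gripper_width: 0.166
grasp_force: 20.3
```

```bash
python3 m.py; python3 - <<'E'
from h import *
S=P("scene");i=eyes.read_camera("scene");cv2.imwrite("pics/s18.png",i)
for f in("s6","s18"):
    h=cv2.cvtColor(cv2.imread(f"pics/{f}.png"),cv2.COLOR_BGR2HSV).astype(int);c=((h[...,2]>60)&(h[...,1]>22)&(h[...,0]<40)).astype(np.uint8)[205:295,283:360]
    k,_,st,ce=cv2.connectedComponentsWithStats(c);print(f,[((ce[q]+[283,205]).round(0).tolist(),st[q].tolist(),onz(S,ce[q]+[283,205],.012)[:2].round(3).tolist()) for q in range(1,k) if st[q,4]>3])
np.set_printoptions(linewidth=250,threshold=99999);print(cv2.cvtColor(i,cv2.COLOR_BGR2GRAY)[240:286:2,288:350:2])
E
```

```text
[ 0.59   -0.2865  0.1635] [(array([316.6, 264.7]), np.int32(813))]
ball [ 0.5911 -0.2849  0.174 ] tool [ 0.0015  0.0011 -0.0105] tip 142.2
s6 [([350.0, 206.0], [66, 0, 2, 2, 4], [0.696, -0.114])]
s18 [([320.0, 218.0], [34, 11, 7, 5, 27], [0.608, -0.149]), ([317.0, 255.0], [31, 44, 7, 12, 65], [0.586, -0.271]), ([337.0, 261.0], [51, 50, 7, 13, 77], [0.634, -0.295]), ([330.0, 273.0], [41, 64, 14, 9, 87], [0.614, -0.328])]
[[121 107  95  91 118 116  78  66  58  52  51  46  38  33  30  27  25  25  27  31  24  22  63 100 129 111  53  40  98 191 198]
 [ 90  50  39  42 107 114  51  28  26  18  24  23  22  20  17  23  22  20  22  23  24  22  73 118 132 143  64  38  78 184 199]
 [ 83  28  25  62 117 119  85  34  21  21  22  22  24  20  21  16  17  19  22  27  32  26  65 136 139 170  84  43  68 169 205]
 [ 96  34  23  74 121 124 110  41  25  23  24  20  19  20  19  26  23  23  19  22  30  28  63 186 165 199 122  40  52 140 202]
 [107  41  25  72 12
[... 1693 characters left out ...]
 40  41  40  95 196 187 190 155 120  69  52 131 172 174 174 173]
 [184 182  87  42  39  38  40  38  40  39  39  42  42  41  41  41  38  37  49 102  91  86  73  45  41  87 162 174 173 172 175]
 [182 185 116  40  39  40  40  42  42  40  39  42  42  38  40  37  38  40  38  42  43  37  43  39  46 131 172 172 173 173 174]
 [182 192 134  45  40  43  36  42  40  39  38  40  40  39  41  42  38  39  38  40  42  40  39  42  80 159 172 171 173 172 172]
 [182 188 142  46  38  41  41  40  39  38  37  40  43  42  40  38  41  42  47  57  63  63  74  95 128 169 172 173 174 173 173]
 [190 181 144  48  39  39  39  44  45  54  56  63  67  77 103 118 123 131 137 165 174 178 172 170 170 172 171 172 173 173 170]]
```

>>> creep_tool(increments={"moves":[[0.0068,0,-0.0036,0,0.1],[0.007,0,-0.003,0,0.1],[0.0073,0,-0.0024,0,0.1],[0.0075,0,-0.0018,0,0.1],[0.0077,0,-0.0012,0,0.1],[0.0077,0,-0.0004,0,0.1],[0.0077,0,0,0,0.1],[0.0076,0,0.0009,0,0.1],[0.0076,0,0.0014,0,0.1],[0,0,0,0,0.1]]}, force=20)

```text
t: 40.55
eef_pos: [0.5895, -0.2182, 0.1727]
tool_rot: [-0.0, 0.707, 0.707, -0.0]
contact_force: [-0.2, -1.3, -2.8]
gripper_width: 0.165
grasp_force: 19.6
```

```bash
python3 m.py
```

```text
[ 0.5895 -0.2182  0.1727] [(array([316.6, 267.1]), np.int32(799))]
ball [ 0.5906 -0.2197  0.1797] tool [-0.0015  0.0011 -0.007 ] tip 98.7
```

>>> creep_tool(increments={"moves":[[0.0074,0,0.0022,0,0.1],[0.0072,0,0.0027,0,0.1],[0.0068,0,0.0035,0,0.1],[0.0067,0,0.0038,0,0.1],[0.0062,0,0.0045,0,0.1],[0,0,0,0,0.1]]})

```text
t: 41.2
eef_pos: [0.5897, -0.184, 0.1557]
tool_rot: [-0.0, 0.707, 0.707, 0.0]
contact_force: [0.8, -1.2, -1.8]
gripper_width: 0.159
grasp_force: 19.6
```

```bash
python3 m.py
```

```text
[ 0.5897 -0.184   0.1557] [(array([316.7, 270.6]), np.int32(767))]
ball [ 0.5908 -0.1876  0.1622] tool [-0.0036  0.0011 -0.0065] tip 74.9
```

>>> creep_tool(increments={"moves":[[0.0054,0,0.0053,0,0.1],[0.005,0,0.0056,0,0.1],[0.0045,0,0.0061,0,0.1],[0.0041,0,0.0064,0,0.1],[0.0036,0,0.0068,0,0.1],[0.0028,0,0.0072,0,0.1],[0,0,0,0,0.1]]})

```text
t: 41.95
eef_pos: [0.5893, -0.1589, 0.1176]
tool_rot: [-0.001, 0.707, 0.707, -0.0]
contact_force: [-3.2, 2.3, 0.6]
gripper_width: 0.162
grasp_force: 19.9
```

```bash
python3 m.py
```

```text
[ 0.5893 -0.1589  0.1176] [(array([316.7, 272.1]), np.int32(741))]
ball [ 0.5904 -0.162   0.1266] tool [-0.0031  0.0011 -0.009 ] tip 46.3
```

>>> creep_tool(increments={"moves":[[0.0022,0,0.0073,0,0.1],[0.0016,0,0.0075,0,0.1],[0.001,0,0.0077,0,0.1],[0.0004,0,0.0077,0,0.1],[-0.0002,0,0.0077,0,0.1],[0,0,0,0,0.1]]})

```text
t: 42.6
eef_pos: [0.5899, -0.1553, 0.0799]
tool_rot: [-0.0, 0.708, 0.706, -0.0]
contact_force: [-1.3, 1.4, 0.2]
gripper_width: 0.163
grasp_force: 19.9
```

```bash
python3 m.py
```

```text
[ 0.5899 -0.1553  0.0799] [(array([316.7, 268.9]), np.int32(743))]
ball [ 0.591  -0.1565  0.0894] tool [-0.0012  0.0011 -0.0095] tip 21.8
```

>>> creep_tool(increments={"moves":[[-0.001,0,0.0077,0,0.1],[-0.0016,0,0.0072,0,0.1],[-0.001,0,0.004,0,0.1],[0,0,0,0,0.1],[0,0,0,0,0.1],[0,0,0,0,0.1],[0,0,0,0,0.2],[0,0,0,0,0.3],[0,0,0,0,0.5],[0,0,0,0,0.5],[0.002,0,-0.01,0,0.5],[0.004,0,-0.03,0,0.5],[0,0,-0.04,0,0.5],[0,0,-0.04,0,0.5],[0,0,-0.04,0,0.5],[0,0,-0.03,0,0.5]]}, force=20)

```text
t: 44.25
eef_pos: [0.5905, -0.1521, 0.2558]
tool_rot: [0.001, 0.708, 0.707, 0.001]
contact_force: [0.9, 0.3, -0.2]
gripper_width: 0.5
grasp_force: 0.0
```

>>> creep_tool(increments={"moves":[[0,0,0,0,0.5],[0,0,0,0,0.5],[0,0,0,0,0.5],[0,0,0,0,0.5],[0,0,0,0,0.5],[0,0,0,0,0.5],[0,0,0,0,0.5],[0,0,0,0,0.5],[0,0,0,0,0.5],[0,0,0,0,0.5],[0,0,0,0,0.5],[0,0,0,0,0.5],[0,0,0,0,0.5],[0,0,0,0,0.5],[0,0,0,0,0.5]]})

```text
t: 45.75
eef_pos: [0.5899, -0.1526, 0.2521]
tool_rot: [0.0, 0.708, 0.706, 0.0]
contact_force: [0.3, -0.1, -0.5]
gripper_width: 0.498
grasp_force: 0.0
```

```bash
python3 - <<'E'
from h import *
S=P("scene")
for _ in range(2):
    T=tool();M=P("wrist",T);w=eyes.read_camera("wrist");s=eyes.read_camera("scene");r=red(w)[0][0];q=[a for a,_ in red(s) if abs(a[1]-210)<25];print(r,q,q and tri(M,r,S,q[0]))
cv2.imwrite("pics/s20.png",s);cv2.imwrite("pics/w20.png",w)
print(cv2.cvtColor(s,cv2.COLOR_BGR2GRAY)[208:240,340:343].mean(1).round().astype(int).tolist())
h=cv2.cvtColor(s,cv2.COLOR_BGR2HSV).astype(int);c=((h[...,2]>60)&(h[...,1]>22)&(h[...,0]<40)).astype(np.uint8)[205:295,283:360]
k,_,st,ce=cv2.connectedComponentsWithStats(c);print([((ce[q]+[283,205]).round(0).tolist(),st[q,4],onz(S,ce[q]+[283,205],.012)[:2].round(3).tolist()) for q in range(1,k) if st[q,4]>3])
E
```

```text
[316.9 192.3] [array([314.2, 207. ])] (array([ 0.59191905, -0.15978895,  0.07074924]), np.float64(0.6866358370649545))
[316.9 192.3] [array([314.2, 207. ])] (array([ 0.59191631, -0.15975419,  0.07071022]), np.float64(0.6982027890175951))
[189, 190, 190, 190, 190, 190, 190, 190, 191, 190, 190, 191, 185, 171, 140, 106, 110, 149, 178, 187, 187, 187, 192, 197, 182, 149, 128, 112, 86, 60, 47, 40]
[([314.0, 207.0], np.int32(37), [0.597, -0.109]), ([317.0, 255.0], np.int32(67), [0.586, -0.271]), ([337.0, 261.0], np.int32(74), [0.634, -0.295]), ([330.0, 273.0], np.int32(84), [0.613, -0.328])]
```

```bash
python3 -c "
from station import bot
print(bot.hand_in())"
```

```text
the job is handed in; nothing more can be done
None
```

The job is handed in. In the last camera check all three bridges lay in the tray and the pail hung still in its notches, about 0.17 rad from upright, with the handle over the posts-side wall and the gripper clear. Tipping took three tries: the first lost the ball, the second, at full grip, did not empty the pail and seems to have lifted it off the notches before it settled back, and I don't have the judge's verdict.

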